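Hook out the bin carrier and build the bin stack

TASK

Set up the repair bench: with the pull hook, catch the ring hidden under the front edge of the instrument shelf, draw the bin carrier all the way out and put the hook back in its rest. Then stack all the loaded bins from the mat on the bin that stands on the carrier, in any order, each one squarely and turned half round from the one below, so that it stands on the ledges and does not drop onto the parts. Leave the other things on the bench where they are.

Things in the scene. Friction and masses are not known exactly. Their poses are not given: they have to be found in the camera images.
- shelf: fixed low instrument shelf: board 300 deep (x) x 320 wide (y) mm on side panels at y = +-150 mm, underside 110 and top 126 mm above the bench, open in front. Origin: on the bench under the board's centre; +x to its back, front edge at x = -152 mm. A bench supply and hot-air station stand on it, 100 mm behind the front edge, up to 213 mm above the bench
- carrier (a joint): slide-out bin carrier under the shelf: m that it has been drawn out, 0 (fully in) to 0.22 (against its stop), along the shelf's -x. It starts at 0 to 0.015. It runs stiffly (about 2.5 N) and stays where it is left
- pull_ring (a point): centre of the carrier's steel pull ring, hidden under the shelf on its middle line: with the carrier fully in, 50 mm behind the front edge and 40 mm above the bench. The ring lies flat (axis vertical), bar 6.4 mm thick, clear opening 27 mm, free space beneath. The base bin's centre is 72 mm behind it
- base_bin (a point): the lowest bin, fixed on the carrier and moving with it, just like bin1, its long sides parallel to the shelf's front edge. Point and axes as for bin1: centre of its underside, 18 mm above the bench, +x to its rear end (the shelf's +y)
- hook: pull hook: black flat-sided handle 90 long (x) x 18 wide (y) x 26 mm high (z) with a steel rod 8 mm thick running forward (+x) from it, turned down at its end. Origin: centre of the handle, on the rod's line; z up as it lies in its rest. 0.14 kg, balanced about 5 mm ahead of the origin
- hook_tip (a point): on the hook: the middle of its downturned end, 150 mm ahead of the handle's centre and 15 mm below the rod's line; the end reaches 30 mm below the rod's line
- hook_rest: fixed dark steel rest for the hook, a plate with two forked posts: x = -44 to -30 mm (under the handle's rear end, prongs to 65 mm high) and x = 80 to 90 mm (under the rod, prongs to 72 mm high). Origin: on the bench; +x the way the rod points. The hook at rest has its origin 60 mm straight above, same heading, 4 mm play either side
- bin1: loaded stack-nest parts bin, grey plastic, 120 long (x) x 60 wide (y) x 60 mm high, 0.18 to 0.29 kg. Origin: centre of its underside. From 23 mm up to the rim it is an upright collar 120 x 60 mm outside (wall 2.5 mm), good to grip across its width at mid-length; below, the tub is 86 x 48 mm. The front end (-x) bears a label holder. May be absent
- bin2: bin like bin1, may be absent. Ledges of all bins, inside the collar, flat, 10 mm below the rim: two in the corners of the front end (-x), one in the middle of the rear end (+x)
- bin3: bin like bin1, may be absent. Feet of all bins, under the ends, reaching to x = +-54.5 mm and level with the underside: one in the middle of the front end (-x), two at the sides of the rear end (+x)
- bin4: bin like bin1, may be absent. A bin set with its front end over the REAR end of the bin below (half a turn) stands on the ledges, underside 50 mm above that bin's underside, feet 10 mm inside its rim with 3 mm play all round. Set the same way round it drops past the ledges onto the parts (35 to 38 mm high)
- solder_reel: solder reel standing on its flange, 60 mm across, 42 mm high; leave alone. Origin: centre of its underside
- part_carton: small carton 70 x 34 x 34 mm; leave alone. Origin: centre of its underside
- flux_jar: round jar 44 mm across, 40 mm high; leave alone. Origin: centre of its underside
- screwdriver: screwdriver 170 mm long lying on the bench; leave alone

How it is judged:
On the way, in this order (a step that is already met when the one before it is completed fails the run):
1. the hook is in the ring and draws the carrier out (3 cm or more) (value of joint carrier above 0.03 m and contact force between hook and carrier above 0.3 N), for 0.1 s.
2. the carrier is drawn all the way out (value of joint carrier above 0.2 m), for 0.2 s.
At the end, for the whole second after the job is handed in: carrier out at least 195 of 220 mm; hook level in its rest, right way round, within 20 mm; every bin present upright and still in one stack on the base bin, within 15 mm and 0.15 rad, each on the ledges of the one below (undersides at multiples of 50 mm above the base bin's, within 4 mm) (value of joint carrier above 0.195 m and (height (world z) of bin1 between 0.064 and 0.072 m or height (world z) of bin1 between 0.114 and 0.122 m or height (world z) of bin1 between 0.164 and 0.172 m or height (world z) of bin1 between 0.214 and 0.222 m) and horizontal distance between each of bin1, bin2, bin3, bin4 and base_bin below 0.015 m and angle between the x axis of each of bin1, bin2, bin3, bin4 and the x axis of base_bin, either way round below 0.15 rad and angle between each of bin1, bin2, bin3, bin4's own z axis and vertical below 0.06 rad and linear speed of each of bin1, bin2, bin3, bin4 below 0.02 m/s and (height (world z) of bin2 between 0.064 and 0.072 m or height (world z) of bin2 between 0.114 and 0.122 m or height (world z) of bin2 between 0.164 and 0.172 m or height (world z) of bin2 between 0.214 and 0.222 m) and (height (world z) of bin3 between 0.064 and 0.072 m or height (world z) of bin3 between 0.114 and 0.122 m or height (world z) of bin3 between 0.164 and 0.172 m or height (world z) of bin3 between 0.214 and 0.222 m) and (height (world z) of bin4 between 0.064 and 0.072 m or height (world z) of bin4 between 0.114 and 0.122 m or height (world z) of bin4 between 0.164 and 0.172 m or height (world z) of bin4 between 0.214 and 0.222 m) and horizontal distance between hook and hook_rest below 0.02 m and z of hook in the frame of hook_rest between 0.055 and 0.066 m and angle between hook's own z axis and vertical below 0.12 rad and angle between the x axis of hook and the x axis of hook_rest, either way round below 0.15 rad and x of hook_tip in the frame of hook_rest above 0.1 m); the robot touches nothing.
It fails at once if the solder reel is pushed aside more than 6 cm (distance of solder_reel from where it was at the start of the episode above 0.06 m).
It fails at once if the carton is pushed aside more than 6 cm (distance of part_carton from where it was at the start of the episode above 0.06 m).
It fails at once if the flux jar is pushed aside more than 6 cm (distance of flux_jar from where it was at the start of the episode above 0.06 m).
It fails at once if the screwdriver is pushed aside more than 6 cm (distance of screwdriver from where it was at the start of the episode above 0.06 m).
Of bin1, bin2, bin3, bin4 only 3 to 4 are there at a start; the rules pass over those that are not, and their reading is None.
At some moment in a run one of bin1, bin2, bin3, bin4 may be knocked a few centimetres aside while the robot is not near it.
It also fails if it takes over 208 s, if anything falls off the work surface, if the arm or the gripper's body presses on something with over 40 N, if the wrist force passes 120 N, or if a joint passes its speed limit or range.

ROBOT

A 7-joint arm with a two-finger parallel gripper is mounted at the origin on the work surface. World frame = base frame: x ahead of the robot, y to its left, z up, the work surface at z = 0. Lengths are in m, angles in rad, forces in N, time in s.
With the tool pointing down it reaches from about 0.4 to 0.85 m from the base axis. Payload 4.5 kg.
Tool frame: the origin (TCP) lies between the finger pads; the fingertips stand 11 mm ahead of it and the grasp point (between the pads) lies 8 mm behind it (r.nose_length is the distance from the TCP to the fingertips, in m); z points along the fingers, y is the line along which they close (so a half turn about z gives the same grasp; the last joint's range is limited). The gripper opens to 88 mm and grips with 3 to 60 N. Pads are 18 mm wide; open, the fingers measure 123 mm over their backs; the gripper's body (75 mm by 187 mm) begins 45 mm behind the grasp point.
Start: joints at [-1.194, 0.689, -0.195, 1.565, 0.157, 0.902, -0.215], TCP at [0.21, 0.589, 0.25] pointing down, gripper open.
Joint ranges: [-3.01, 3.01], [-0.46, 2.08], [-1.47, 1.51], [0.13, 2.56], [-1, 4.14], [0.04, 2.09], [-2.66, 2.66]. Speed limits (rad/s): [2.57, 2.57, 3.14, 3.14, 3.14, 3.14, 3.14].

INTERFACE

Orientations are given as a unit quaternion [x, y, z, w].
In Python, from plant import get_state, snapshot, camera_model, r gives the robot as it stands.
- The arm moves only by the shell command python3 -m inch 'ROWS' [FORCE]. ROWS is text: rows parted by semicolons, each of 7 numbers parted by spaces: the opening, from -1 (shut) to 1 (fully open), then the shift along the tool's x, y, z in m, then the turn, a rotation vector about the tool's x, y, z in rad. A call has 1 to 20 rows; each row shifts and turns the commanded pose from where the row before left it, along the tool's axes as they then stand; what a row does not reach is not made up. A row lasts 1/12 s, in which the tool goes at most 41.7 mm and 7.16 degrees, less where a joint would pass 70% of its speed; a pose out of reach is approached as far as the arm can. A call is refused whole if a number of a shift passes 0.0417 or a number of a turn 0.125, either way. A call with a gripper value outside its range is refused whole. The fingers move at their own pace and stop on an object; FORCE is the grip in N (left out, the last holds). Time passes only in rows, so rows that do not move let the fingers close. It gives the time, the measured TCP pose, the force, the opening and the grip force at its end, in the units of the state.
- get_state(): the state, without advancing time (a new reading comes with each control period).
- snapshot(name): name is "scene" or "top" or "wrist"; returns (picture, depth): 480x640x3 uint8, red, green, blue; 480x640 float32, m along the optical axis (not along the pixel's ray), 0 where there is no reading.
- camera_model(name): a dict with "intrinsics" (3x3 intrinsics, pixels), "view" (4x4, takes a point from world to camera coordinates). Camera axes: x right, y down, z forward; pixel columns grow to the right and rows downward; lengths in m; the calibration is good to about 2 mm. A picture is of the moment at which its call begins: read the wrist's pose just before it. camera_model takes no time and is no camera call; for the wrist camera it gives the pose at the moment of the call.
- r.finish_job(): hands the job in; it is judged then, once.
The state is a dict: "clock": time; "q": joint angles; "qd": joint speeds; "joint_torque": joint torques, N m; "tool_pos": TCP position; "eef_rot": TCP orientation; "contact_force": force on the tool from outside, world axes, zero at the start; "moment": the same for the moment, N m; "opening": opening from 0.0 (shut) to 1.0 (fully open); "finger_force": force on a finger pad.
Only numpy, scipy, OpenCV 4.12 (cv2) and the standard library are available. Lean on these libraries where they do the work, as an engineer would, in place of code of your own. Each camera call takes 0.05 s, during which the arm holds its last target. There are 200 camera calls.

## Working session

There is one attempt and no reset: what is moved stays moved. The work goes in short steps, Python scripts to look and compute and a shell command to move; the robot and the scene stay as the last step left them, time stands still between calls to the robot, and variables do not carry over. Pictures are saved under pics/ and viewed, at most 14 in all, crops included, and the job is handed in when it is done.

```bash
ls; mkdir -p pics
python3 - <<'E'
from plant import *
import cv2,numpy as np
s=get_state();print({k:np.round(v,3).tolist() for k,v in s.items()})
for n in("top","scene"):
    p,d=snapshot(n);cv2.imwrite(f"pics/{n}0.png",p[:,:,::-1]);np.save(f"pics/{n}0.npy",d)
    m=camera_model(n);print(n,np.round(m["intrinsics"],1).tolist(),np.round(m["view"],3).tolist())
E
```

```text
pics
{'clock': 0.0, 'q': [-1.194, 0.69, -0.194, 1.566, 0.157, 0.903, -0.215], 'qd': [-0.0, 0.002, 0.0, 0.0, -0.0, 0.0, 0.0], 'joint_torque': [-0.0, -52.755, -1.267, -15.342, -0.053, 0.006, 0.0], 'tool_pos': [0.21, 0.588, 0.249], 'eef_rot': [0.171, 0.985, -0.001, -0.0], 'contact_force': [-1.04, -0.536, -0.487], 'moment': [-0.037, -0.042, -0.029], 'finger_force': 0.0, 'opening': 1.001}
top [[617.6, 0.0, 327.6], [0.0, 617.6, 252.9], [0.0, 0.0, 1.0]] [[-0.004, -1.0, -0.018, -0.021], [-0.99, 0.007, -0.142, 0.539], [0.143, 0.017, -0.99, 1.579], [0.0, 0.0, 0.0, 1.0]]
scene [[547.2, 0.0, 310.6], [0.0, 547.2, 241.1], [0.0, 0.0, 1.0]] [[0.898, 0.44, -0.015, -0.503], [0.336, -0.706, -0.624, -0.166], [-0.286, 0.555, -0.781, 1.622], [0.0, 0.0, 0.0, 1.0]]
```

View pics/top0.png

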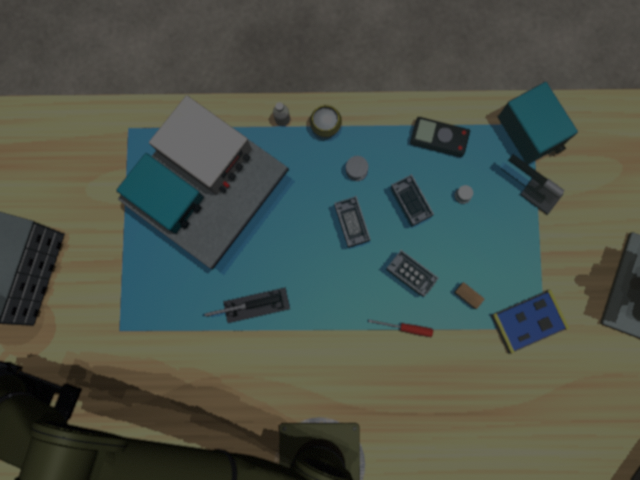

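View pics/scene0.png

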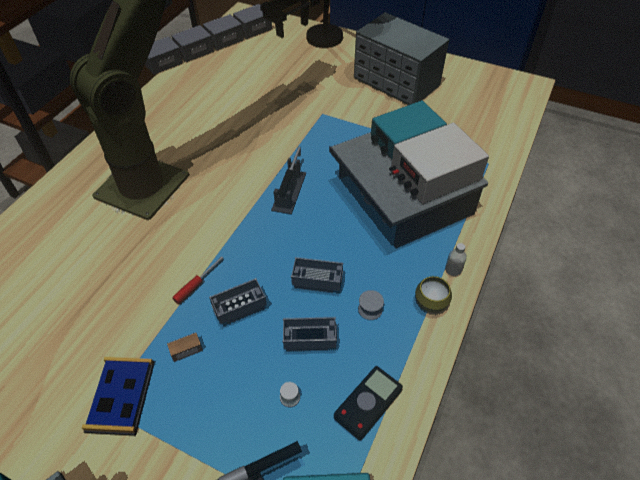

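```bash
cat > h.py <<'E'
from plant import *
import cv2,numpy as np
from scipy.spatial.transform import Rotation as R
np.set_printoptions(precision=4,suppress=True)
def px(m,u,v,z):
    "pixel -> world at height z"
    K,V=m["intrinsics"],m["view"];K=np.array(K);V=np.array(V)
    d=V[:3,:3].T@np.linalg.solve(K,[u,v,1]);c=-V[:3,:3].T@V[:3,3]
    return c+d*(z-c[2])/d[2]
def cloud(m,D):
    K,V=np.array(m["intrinsics"]),np.array(m["view"])
    v,u=np.indices(D.shape);p=np.stack([(u-K[0,2])/K[0,0]*D,(v-K[1,2])/K[1,1]*D,D],-1)
    return (p-V[:3,3])@V[:3,:3]
def proj(m,P):
    K,V=np.array(m["intrinsics"]),np.array(m["view"]);c=V[:3,:3]@np.array(P)+V[:3,3];c=K@c;return c[:2]/c[2]
def tool(vec):
    "world vector -> tool axes"
    return R.from_quat(get_state()["eef_rot"]).inv().apply(vec)
E
python3 - <<'E'
from h import *
m=camera_model("top");D=np.load("pics/top0.npy");P=cloud(m,D)
valid=D>0
Z=P[...,2]
# shelf board top: z ~.126
img=cv2.imread("pics/top0.png")
k=valid&(abs(Z-.126)<.006);k[:130]=k[:130];k[:,300:]=False;k[:,:100]=False;k[280:]=False
n,l,st,c=cv2.connectedComponentsWithStats(k.astype(np.uint8));i=1+np.argmax(st[1:,4]);print(st[i],P[l==i].mean(0))
r_=cv2.minAreaRect(P[l==i][:,:2].astype(np.float32));print(r_,cv2.boxPoints(r_))
for u,v in((287,170),(211,267)):print(px(m,u,v,.126))
k=valid&(Z>.03)&(Z<.09);k[:140]=0;k[330:]=0;k[:,550:]=0;k[:,:200]=0
n,l,st,c=cv2.connectedComponentsWithStats(k.astype(np.uint8))
for i in range(1,n):
    if st[i,4]>60: print(st[i],np.median(Z[l==i]),P[l==i].mean(0),cv2.minAreaRect(P[l==i][:,:2].astype(np.float32)))
a=cv2.resize(img[270:330,190:310],None,fx=4,fy=4,interpolation=cv2.INTER_CUBIC)
b=cv2.resize(img[165:310,320:500],None,fx=4,fy=4,interpolation=cv2.INTER_CUBIC)[:,:720]
s=np.zeros((600,800,3),np.uint8)
b=cv2.resize(img[170:300,325:445],None,fx=4,fy=4,interpolation=cv2.INTER_CUBIC)
cv2.imwrite("pics/b.png",np.clip(b*1.8,0,255));cv2.imwrite("pics/a.png",np.clip(a*1.8,0,255))
E
```

```text
[ 118  138  171  130 5884] [0.6491 0.2406 0.126 ]
((0.7075380086898804, 0.28933653235435486), (0.30394160747528076, 0.3200443685054779), 53.406280517578125) [[0.4885 0.2627]
 [0.7454 0.0719]
 [0.9266 0.316 ]
 [0.6697 0.5067]]
[0.7389 0.0765 0.126 ]
[0.4932 0.2637 0.126 ]
[411 140  57  15 361] 0.034097707364288986 [ 0.8316 -0.3428  0.0345] ((0.8260805010795593, -0.32439056038856506), (0.15074825286865234, 0.03904221951961517), 89.2447738647461)
[516 140  34  22 263] 0.05800896932393162 [ 0.806  -0.5564  0.0588] ((0.8060890436172485, -0.5653513073921204), (0.09091565012931824, 0.044255755841732025), 68.65271759033203)
[346 155  22  22 379] 0.04136507963252032 [ 0.7731 -0.1019  0.0414] ((0.7729535102844238, -0.10189189016819), (0.056351322680711746, 0.059525225311517715), 89.15290069580078)
[508 159  28  19  62] 0.08656217982189893 [ 0.7501 -0.523   0.0856] ((0.7507985830307007, -0.5237785577774048), (0.07908374816179276, 0.009375090710818768), 52.03089904785156)
[391 173  43  53 508] 0.05114911891655612 [ 0.6797 -0.2445  0.0497] ((0.6793283224105835, -0.24445101618766785), (0.123193852
[... 702 characters left out ...]
31206622719765, 0.03040434792637825), 17.026172637939453)
[386 249  53  48 439] 0.052192430257654715 [ 0.4832 -0.2429  0.0508] ((0.48479223251342773, -0.24189406633377075), (0.12271502614021301, 0.06220751628279686), 52.024986267089844)
[455 282  30  26 293] 0.03427613853054358 [ 0.4283 -0.3908  0.0346] ((0.42822620272636414, -0.3909233808517456), (0.07048606127500534, 0.03416980430483818), 50.2065544128418)
[204 289  79  27 558] 0.06715566647611845 [0.406  0.1705 0.0655] ((0.402325302362442, 0.1960216462612152), (0.04619847610592842, 0.19920574128627777), 11.598113059997559)[ WARN:0@0.097] global loadsave.cpp:1063 imwrite_ Unsupported depth image for selected encoder is fallbacked to CV_8U.
```

View pics/b.png

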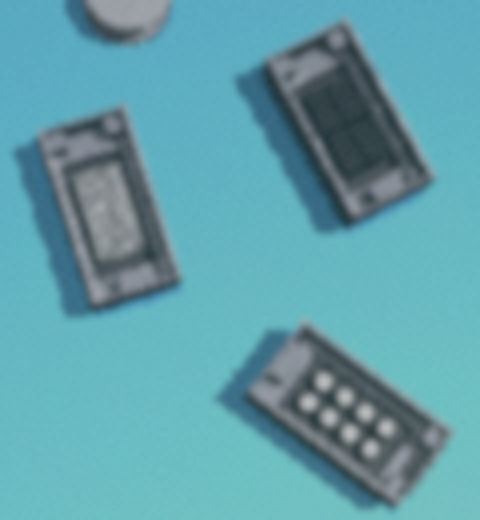

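View pics/a.png

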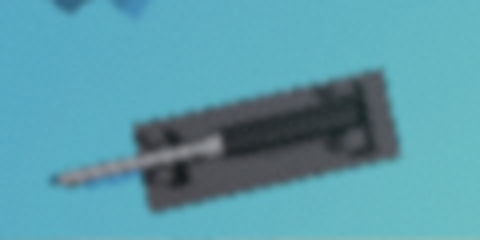

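```bash
cat >> h.py <<'E'
def go(x,y,z,yaw_y=None):
    "print tool-axes shift to (x,y,z) TCP; then turn about tool z to bring tool y to yaw_y deg (nearest, mod 180)"
    s=get_state();Q=R.from_quat(s["eef_rot"]);d=Q.inv().apply(np.array([x,y,z])-s["tool_pos"])
    print("shift",d,"rows>=",np.linalg.norm(d)/.0417)
    ty=Q.as_matrix()[:,1];a=np.degrees(np.arctan2(ty[1],ty[0]));print("tool y yaw",a,"tilt",Q.as_matrix()[:,2],"q7",s["q"][6])
    if yaw_y is not None:
        w=(yaw_y-a+180)%360-180;print("turn tool z",-np.radians(w),"or other way",-np.radians(w-np.sign(w)*180))
E
python3 - <<'E'
from h import *
m=camera_model("wrist");V=np.array(m["view"]);s=get_state();c=-V[:3,:3].T@V[:3,3]
Q=R.from_quat(s["eef_rot"]);print("cam in tool",Q.inv().apply(c-s["tool_pos"]));print((V[:3,:3]@Q.as_matrix()).T, m["intrinsics"])
t=camera_model("top")
print("hook tip,rod start,handle rear",px(t,204.5,315,.06),px(t,245.5,306.5,.06),px(t,281.5,297.5,.073))
go(.40,.17,.30,11.6)
E
```

```text
cam in tool [ 0.0717  0.0004 -0.1364]
[[-0.0003 -0.9615 -0.2748]
 [ 1.     -0.0001 -0.0007]
 [ 0.0007 -0.2748  0.9615]] [[331.9464   0.     314.8419]
 [  0.     331.9464 236.6605]
 [  0.       0.       1.    ]]
hook tip,rod start,handle rear [0.3778 0.2913 0.06  ] [0.3989 0.1866 0.06  ] [0.4205 0.0933 0.073 ]
shift [-0.3195 -0.33   -0.0504] rows>= 11.081454577149348
tool y yaw 70.36211384541772 tilt [-0.0005 -0.0016 -1.    ] q7 -0.21512203682470532
turn tool z 1.0255923620342857 or other way -2.1160002915555074
```

```bash
python3 -m inch '1 -0.025 -0.027 -0.004 0 0 0;1 -0.025 -0.027 -0.004 0 0 0;1 -0.025 -0.027 -0.004 0 0 0;1 -0.025 -0.027 -0.004 0 0 0;1 -0.025 -0.027 -0.004 0 0 0;1 -0.025 -0.027 -0.004 0 0 0;1 -0.025 -0.027 -0.004 0 0 0;1 -0.025 -0.027 -0.004 0 0 0;1 -0.025 -0.027 -0.004 0 0 0;1 -0.025 -0.027 -0.004 0 0 0;1 -0.025 -0.027 -0.004 0 0 0;1 -0.025 -0.027 -0.004 0 0 0;1 -0.02 -0.02 0 0 0 0' 40
python3 -m inch '1 0 0 0 0 0 0.114;1 0 0 0 0 0 0.114;1 0 0 0 0 0 0.114;1 0 0 0 0 0 0.114;1 0 0 0 0 0 0.114;1 0 0 0 0 0 0.114;1 0 0 0 0 0 0.114;1 0 0 0 0 0 0.114;1 0 0 0 0 0 0.114;1 0 0 0 0 0 0;1 0 0 0 0 0 0'
python3 - <<'E'
from h import *
m=camera_model("wrist")
p,d=snapshot("wrist");cv2.imwrite("pics/w1.png",p[:,:,::-1]);np.save("pics/w1.npy",d)
import pickle;pickle.dump(m,open("pics/w1.pkl","wb"));print(get_state()["tool_pos"])
go(.41,.145,.2,11.6)
E
```

```text
clock: 1.18
tool_pos: [0.3965, 0.154, 0.2981]
eef_rot: [0.172, 0.985, -0.0, 0.0]
contact_force: [1.2, 0.4, 0.9]
opening: 1.0
finger_force: 0.0
clock: 2.1
tool_pos: [0.3956, 0.1571, 0.2976]
eef_rot: [0.631, 0.776, -0.0, -0.0]
contact_force: [0.4, -1.1, 0.1]
opening: 0.998
finger_force: 0.0
[0.3956 0.1572 0.2976]
shift [-0.0148  0.0116  0.0976] rows>= 2.383276935697648
tool y yaw 11.772957970944747 tilt [-0.0003 -0.0002 -1.    ] q7 -0.25143506495815887
turn tool z 0.003018686060554338 or other way -3.138573967529239
```

View pics/w1.png

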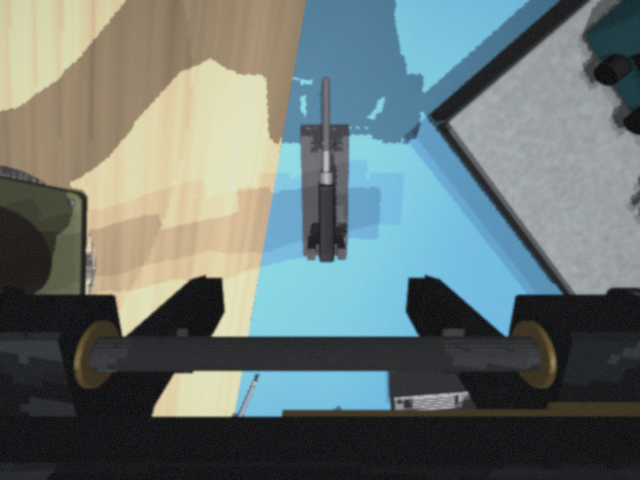

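Run:
```python
from h import *
import pickle
m=pickle.load(open("pics/w1.pkl","rb"))
f=px(m,327,186,.073);b=px(m,327,260,.073);t=px(m,325.5,79,.06);c=px(m,326,178,.064)
print(f,b,np.linalg.norm(f-b),t,c);h=(f+b)/2;u=(t-h)[:2];print("centre",h,"yaw",np.degrees(np.arctan2(u[1],u[0])),np.linalg.norm(u))
u/=np.linalg.norm(u);print("c from tip",t[:2]-.154*u)
D=np.load("pics/w1.npy");P=cloud(m,D);k=(D>0)&(P[...,2]>.06)&(P[...,2]<.085);k[:170]=0;k[262:]=0;k[:,:310]=0;k[:,345:]=0
print(P[k].mean(0),np.median(P[k][:,2]),cv2.minAreaRect(P[k][:,:2].astype(np.float32)))
yaw=np.degrees(np.arctan2(u[1],u[0]));go(*(h[:2]),.052,yaw-90)
print("shelf corner L",px(m,437,120,.126))
```

```text
[0.4024 0.1842 0.073 ] [0.4206 0.101  0.073 ] 0.08516994081486277 [0.3782 0.2898 0.06  ] [0.4    0.1915 0.064 ]
centre [0.4115 0.1426 0.073 ] yaw 102.75041216824842 0.15093000676870602
c from tip [0.4122 0.1396]
[0.4098 0.1457 0.0724] 0.07388942143164032 ((0.41047805547714233, 0.14998218417167664), (0.039986979216337204, 0.1033262237906456), 11.976101875305176)
shift [-0.0175  0.0127  0.2456] rows>= 5.911935003285057
tool y yaw 11.772957970944747 tilt [-0.0003 -0.0002 -1.    ] q7 -0.25143506495815887
turn tool z -0.017059794030387355 or other way 3.1245328595594057
shelf corner L [0.4813 0.2665 0.126 ]
```

```bash
python3 -m inch '1 -0.007 0.006 0.035 0 0 -0.008;1 -0.007 0.006 0.035 0 0 0;1 0 0 0.035 0 0 0;1 0 0 0.035 0 0 0;1 0 0 0.035 0 0 0;1 0 0 0.035 0 0 0;1 0 0 0.02 0 0 0;1 0 0 0.0156 0 0 0;1 0 0 0 0 0 0;1 0 0 0 0 0 0'
python3 - <<'E'
from h import *
go(.410,.146,.052,12.2)
E
python3 -m inch '-1 0 0 0 0 0 0;-1 0 0 0 0 0 0;-1 0 0 0 0 0 0;-1 0 0 0 0 0 0;-1 0 0 0 0 0 0;-1 0 0 0 0 0 0;-1 0 0 0 0 0 0;-1 0 0 0 0 0 0;-1 0 0 0 0 0 0;-1 0 0 0 0 0 0;-1 0 0 0 0 0 0;-1 0 0 0 0 0 0' 50
python3 - <<'E'
from h import *
go(.410,.146,.052,12.2)
E
```

```text
clock: 2.98
tool_pos: [0.414, 0.1473, 0.055]
eef_rot: [0.629, 0.778, -0.003, -0.002]
contact_force: [-0.3, 0.1, 0.7]
opening: 0.998
finger_force: 0.0
shift [-0.0004 -0.0042  0.003 ] rows>= 0.12344498790211098
tool y yaw 12.111255669391747 tilt [-0.0072 -0.0018 -1.    ] q7 -0.23755546071946787
turn tool z -0.0015488807615923492 or other way 3.140043772828201
clock: 3.98
tool_pos: [0.4134, 0.147, 0.0553]
eef_rot: [0.629, 0.777, -0.003, -0.002]
contact_force: [-1.1, -0.2, 1.1]
opening: 0.196
finger_force: 50.0
shift [-0.0002 -0.0035  0.0034] rows>= 0.11632124539464553
tool y yaw 12.043883024407998 tilt [-0.0076 -0.0027 -1.    ] q7 -0.23965301078038131
turn tool z -0.002724755242336008 or other way 3.138867898347457
```

```bash
python3 -m inch '-1 0 0 -0.015 0 0 0;-1 0 0 -0.02 0 0 0;-1 0 0 -0.02 0 0 0;-1 0 0 -0.02 0 0 0;-1 0 0 -0.02 0 0 0;-1 -0.0143 0.0067 0 0 0 0;-1 -0.0286 0.0133 0 0 0 0;-1 -0.0286 0.0133 0 0 0 0;-1 -0.0286 0.0133 0 0 0 0;-1 -0.0286 0.0133 0 0 0 0;-1 -0.0143 0.0067 0 0 0 0'
python3 -m inch '-1 0 0 0 0 0 0.085;-1 0 0 0 0 0 0.085;-1 0 0 0 0 0 0.085;-1 0 0 0 0 0 0.085;-1 0 0 0 0 0 0.085;-1 0 0 0 0 0 0.085;-1 0 0 0 0 0 0.085;-1 0 0 0 0 0 0.085;-1 0 0 0 0 0 0.085;-1 0 0 0 0 0 0.085;-1 0 0 0 0 0 0;-1 0 0 0 0 0 0;-1 0 0 0 0 0 0'
python3 - <<'E'
from h import *
m=camera_model("wrist")
p,d=snapshot("wrist");cv2.imwrite("pics/w2.png",p[:,:,::-1]);np.save("pics/w2.npy",d)
import pickle;pickle.dump(m,open("pics/w2.pkl","wb"));print(get_state()["tool_pos"])
go(.5085,.0212,.083,-36.6)
# front edge line fit from top depth: per-line boundary in shelf frame
t=camera_model("top");T=cloud(t,np.load("pics/top0.npy"));
for nm,P,valid in(("top",T,np.load("pics/top0.npy")>0),("wrist",cloud(m,d),d>0)):
    k=valid&(abs(P[...,2]-.126)<.008);Q=P[k][:,:2]
    for a in(52.5,53,53.5,54):
        u=np.array([np.cos(np.radians(a)),np.sin(np.radians(a))]);n=np.array([-u[1],u[0]])
        o=(Q-[.617,.1673]);X=o@u;Y=o@n;s=(abs(Y)<.165)&(abs(X)<.1);X=X[s];Y=Y[s]
        e=[np.percentile(X[(Y>y)&(Y<y+.02)],2) if ((Y>y)&(Y<y+.02)).sum()>5 else np.nan for y in np.arange(-.15,.15,.04)]
        print(nm,a,np.array(e),Y.min(),Y.max())
E
```

```text
clock: 4.9
tool_pos: [0.5118, 0.017, 0.15]
eef_rot: [0.631, 0.776, -0.003, -0.0]
contact_force: [-0.2, -0.3, -1.1]
opening: 0.194
finger_force: 50.0
clock: 5.98
tool_pos: [0.5094, 0.0214, 0.1499]
eef_rot: [0.893, 0.45, -0.004, -0.001]
contact_force: [0.1, -0.7, -1.2]
opening: 0.198
finger_force: 50.0
[0.5094 0.0214 0.1499]
shift [-0.0003 -0.0003  0.0669] rows>= 1.6050741738697232
tool y yaw -36.57224396834374 tilt [-0.0068 -0.0022 -1.    ] q7 -0.5247481068368971
turn tool z 0.00048443413968938707 or other way -3.141108219450104
top 52.5 [ 0.0047  0.0044  0.0033  0.0025  0.002   0.0013  0.0013 -0.0001] -0.15969819644918765 0.16118245826744693
top 53 [0.0034 0.0035 0.0028 0.0024 0.0022 0.0018 0.0021 0.0011] -0.15973602818084828 0.1604507880545214
top 53.5 [0.0022 0.0027 0.0022 0.0023 0.0024 0.0023 0.003  0.0023] -0.16007222271654134 0.1599410019901618
top 54 [0.001  0.0018 0.0017 0.0022 0.0027 0.0028 0.0039 0.0035] -0.16064751350138923 0.15985680901297109Traceback (most recent call last):
  File "<stdin>", line 14, in <module>
    return umr_minimum(a, axis, None, out, keepdims, initial, where)
ValueError: zero-size array to reduction operation minimum which has no identity
```

View pics/w2.png

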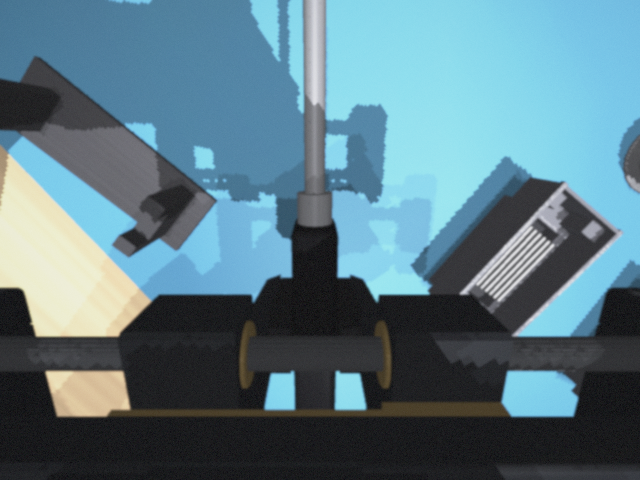

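Run:
```python
from h import *
import pickle
m=pickle.load(open("pics/w2.pkl","rb"));s=get_state();Q=R.from_quat(s["eef_rot"])
for z in(.155,.163,.168):
    print(z,Q.inv().apply(px(m,315,224,z)-s["tool_pos"]))
print(Q.inv().apply(px(m,315,60,.155)-s["tool_pos"]))
go(.5572,.0865,.083,-36.5)
```

```text
0.155 [ 0.0387 -0.0009 -0.0053]
0.163 [ 0.0406 -0.0009 -0.0133]
0.168 [ 0.0419 -0.0009 -0.0183]
[ 0.0987 -0.001  -0.0056]
shift [ 0.0812 -0.0001  0.0665] rows>= 2.5159038032721757
tool y yaw -36.57224396834374 tilt [-0.0068 -0.0022 -1.    ] q7 -0.5247481068368971
turn tool z -0.0012608951123048433 or other way 3.140331758477488
```

```bash
python3 -m inch '-1 0 0 0.022 0 0 0;-1 0 0 0.022 0 0 0;-1 0 0 0.0225 0 0 0;-1 0 0 0 0 0 0;-1 0.02 0 0 0 0 0;-1 0.02 0 0 0 0 0;-1 0.02 0 0 0 0 0;-1 0.02 0 0 0 0 0;-1 0 0 0 0 0 0;-1 0 0 0 0 0 0'
python3 - <<'E'
from h import *
go(.5572-.0006,.0865-.0008,.083,-36.5)
E
python3 -m inch '-1 0 0 0.004 0 0 0;-1 0 0 0.004 0 0 0;-1 0 0 0.004 0 0 0;-1 0 0 0.004 0 0 0;-1 0 0 0 0 0 0'; python3 -m inch '-1 0 0 0.003 0 0 0;-1 0 0 0.003 0 0 0;-1 0 0 0 0 0 0'
```

```text
clock: 6.87
tool_pos: [0.5575, 0.0866, 0.0839]
eef_rot: [0.893, 0.45, -0.003, -0.001]
contact_force: [-0.4, -0.3, -1.0]
opening: 0.198
finger_force: 50.0
shift [-0.0013 -0.0002  0.0009] rows>= 0.037863448665585775
tool y yaw -36.506747009910825 tilt [-0.0051 -0.0014 -1.    ] q7 -0.592093290864339
turn tool z -0.00011775753760883129 or other way 3.1414748960521846
clock: 7.28
tool_pos: [0.5559, 0.0847, 0.0661]
eef_rot: [0.894, 0.448, -0.004, -0.001]
contact_force: [-0.5, -1.0, -1.6]
opening: 0.2
finger_force: 50.0
clock: 7.53
tool_pos: [0.5564, 0.0853, 0.0605]
eef_rot: [0.894, 0.449, -0.004, -0.001]
contact_force: [0.3, 0.4, -0.4]
opening: 0.203
finger_force: 50.0
```

```bash
python3 -m inch '-1 0 0 0.003 0 0 0;-1 0 0 0.003 0 0 0;-1 0 0 0 0 0 0'; python3 -m inch '-1 -0.005 0 0 0 0 0;-1 -0.005 0 0 0 0 0;-1 -0.005 0 0 0 0 0;-1 -0.005 0 0 0 0 0;-1 -0.005 0 0 0 0 0;-1 -0.005 0 0 0 0 0'
```

```text
clock: 7.78
tool_pos: [0.5564, 0.0854, 0.0545]
eef_rot: [0.894, 0.449, -0.004, -0.001]
contact_force: [-0.2, -0.9, -0.8]
opening: 0.196
finger_force: 50.0
clock: 8.28
tool_pos: [0.5386, 0.061, 0.0554]
eef_rot: [0.894, 0.449, -0.003, -0.001]
contact_force: [1.4, 3.1, -2.0]
opening: 0.203
finger_force: 50.0
```

```bash
python3 -m inch '-1 -0.01 0 0 0 0 0;-1 -0.01 0 0 0 0 0;-1 -0.01 0 0 0 0 0;-1 -0.01 0 0 0 0 0;-1 -0.01 0 0 0 0 0;-1 -0.01 0 0 0 0 0;-1 -0.01 0 0 0 0 0;-1 -0.01 0 0 0 0 0;-1 -0.01 0 0 0 0 0;-1 -0.01 0 0 0 0 0;-1 -0.01 0 0 0 0 0;-1 -0.01 0 0 0 0 0'
python3 -m inch '-1 -0.01 0 0 0 0 0;-1 -0.01 0 0 0 0 0;-1 -0.01 0 0 0 0 0;-1 -0.01 0 0 0 0 0;-1 -0.008 0 0 0 0 0'
python3 -m inch '-1 -0.004 0 0 0 0 0;-1 -0.004 0 0 0 0 0;-1 0 0 0 0 0 0'
```

```text
clock: 9.28
tool_pos: [0.4665, -0.0358, 0.0559]
eef_rot: [0.894, 0.449, -0.003, -0.0]
contact_force: [2.6, 2.9, -2.8]
opening: 0.195
finger_force: 50.0
clock: 9.7
tool_pos: [0.4374, -0.0747, 0.0562]
eef_rot: [0.894, 0.448, -0.004, -0.0]
contact_force: [1.8, 2.3, -2.8]
opening: 0.196
finger_force: 50.0
clock: 9.95
tool_pos: [0.4327, -0.0809, 0.0562]
eef_rot: [0.894, 0.448, -0.004, -0.001]
contact_force: [-0.3, -0.2, -2.5]
opening: 0.2
finger_force: 50.0
```

```bash
for i in 1; do python3 -m inch '-1 -0.003 0 0 0 0 0;-1 -0.003 0 0 0 0 0;-1 0 0 0 0 0 0'; python3 -m inch '-1 -0.003 0 0 0 0 0;-1 -0.003 0 0 0 0 0;-1 0 0 0 0 0 0' ; done
```

```text
clock: 10.2
tool_pos: [0.43, -0.085, 0.0565]
eef_rot: [0.894, 0.449, -0.004, -0.001]
contact_force: [-0.1, 0.9, -1.9]
opening: 0.198
finger_force: 50.0
clock: 10.45
tool_pos: [0.4269, -0.0902, 0.0573]
eef_rot: [0.894, 0.449, -0.005, -0.001]
contact_force: [-0.3, 1.8, -2.1]
opening: 0.2
finger_force: 50.0
```

```bash
python3 -m inch '-1 -0.003 0 0 0 0 0;-1 -0.003 0 0 0 0 0;-1 0 0 0 0 0 0'; python3 -m inch '-1 -0.003 0 0 0 0 0;-1 0 0 0 0 0 0'
python3 - <<'E'
from h import *
m=camera_model("top")
p,d=snapshot("top");cv2.imwrite("pics/top1.png",p[:,:,::-1]);np.save("pics/top1.npy",d);print(get_state()["contact_force"])
cv2.imwrite("pics/top1c.png",cv2.resize(p[150:330,190:400,::-1],None,fx=3.5,fy=3.3))
E
```

```text
clock: 10.7
tool_pos: [0.4276, -0.0917, 0.0579]
eef_rot: [0.892, 0.451, -0.002, -0.002]
contact_force: [5.6, 10.1, -6.4]
opening: 0.198
finger_force: 50.0
clock: 10.87
tool_pos: [0.4281, -0.0923, 0.0583]
eef_rot: [0.892, 0.453, -0.001, -0.003]
contact_force: [8.6, 15.5, -7.8]
opening: 0.2
finger_force: 50.0
[ 9.2575 15.3387 -6.7623]
```

View pics/top1c.png

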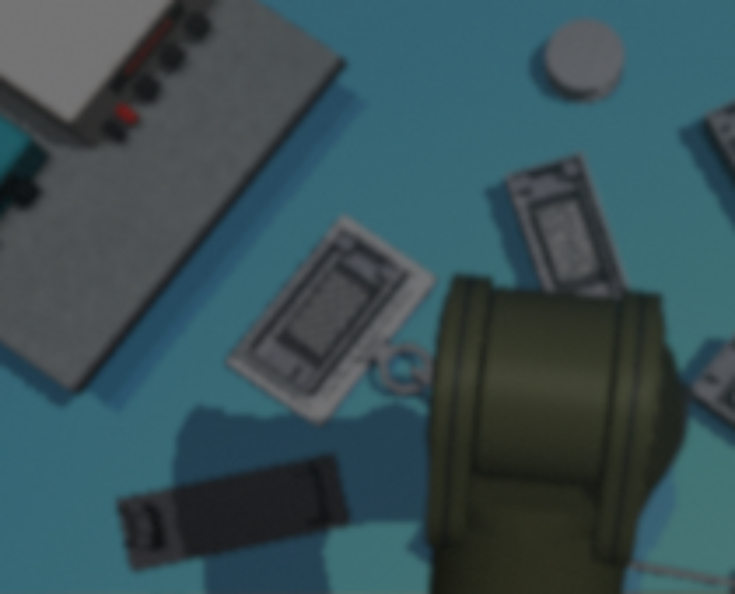

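```bash
python3 -m inch '-1 0.005 0 0 0 0 0;-1 0.005 0 0 0 0 0;-1 0.003 0 0 0 0 0;-1 0 0 0 0 0 0;-1 0 0 0 0 0 0'
python3 -m inch '-1 0 0 -0.008 0 0 0;-1 0 0 -0.008 0 0 0;-1 0 0 -0.01 0 0 0;-1 0 0 -0.015 0 0 0;-1 0 0 -0.02 0 0 0;-1 0 0 -0.02 0 0 0;-1 0 0 -0.02 0 0 0;-1 0 0 0 0 0 0;-1 0 0 0 0 0 0'
python3 - <<'E'
from h import *
m=camera_model("wrist");D0=.1
p,d=snapshot("wrist");cv2.imwrite("pics/w3.png",p[:,:,::-1]);np.save("pics/w3.npy",d)
import pickle;pickle.dump(m,open("pics/w3.pkl","wb"))
go(.4134,.147,.155,12.04)
t=camera_model("top");T=cloud(t,np.load("pics/top1.npy"));v=np.load("pics/top1.npy")>0
k=v&(abs(T[...,2]-.073)<.012);k[:200]=0;k[290:]=0;k[:,:250]=0;k[:,313:]=0
n,l,st,c=cv2.connectedComponentsWithStats(k.astype(np.uint8));
for i in range(1,n):
    if st[i,4]>50:print(st[i],np.median(T[l==i][:,2]),cv2.minAreaRect(T[l==i][:,:2].astype(np.float32)))
E
```

```text
clock: 11.33
tool_pos: [0.4307, -0.0875, 0.0583]
eef_rot: [0.894, 0.448, -0.006, -0.001]
contact_force: [0.2, 0.4, -0.9]
opening: 0.201
finger_force: 50.0
clock: 12.08
tool_pos: [0.4326, -0.0869, 0.1605]
eef_rot: [0.894, 0.449, -0.004, -0.001]
contact_force: [-0.1, 0.1, -1.8]
opening: 0.2
finger_force: 50.0
shift [ 0.1764 -0.1545  0.0044] rows>= 5.624248962823891
tool y yaw -36.686243563045615 tilt [-0.01   -0.0015 -0.9999] q7 -0.2998216751480083
turn tool z -0.8504333823038391 or other way 2.291159271285954
[259 217  47  52 344] 0.07400975260724266 ((0.5621556043624878, 0.09206782281398773), (0.06236354634165764, 0.12344793975353241), 54.1849250793457)
```

View pics/w3.png

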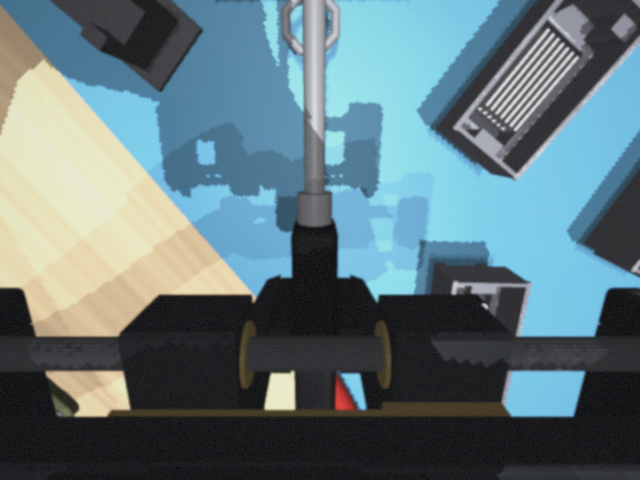

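```bash
python3 -m inch '-1 0 0 0 0 0 -0.085;-1 0 0 0 0 0 -0.085;-1 0 0 0 0 0 -0.085;-1 0 0 0 0 0 -0.085;-1 0 0 0 0 0 -0.085;-1 0 0 0 0 0 -0.085;-1 0 0 0 0 0 -0.085;-1 0 0 0 0 0 -0.085;-1 0 0 0 0 0 -0.085;-1 0 0 0 0 0 -0.085;-1 0 0 0 0 0 0'
python3 -m inch '-1 0.015 0.002 0 0 0 0;-1 0.029 0.0038 0 0 0 0;-1 0.029 0.0038 0 0 0 0;-1 0.029 0.0038 0 0 0 0;-1 0.029 0.0038 0 0 0 0;-1 0.029 0.0038 0 0 0 0;-1 0.029 0.0038 0 0 0 0;-1 0.029 0.0038 0 0 0 0;-1 0.015 0.002 0 0 0 0;-1 0 0 0 0 0 0;-1 0 0 0 0 0 0'
python3 - <<'E'
from h import *
go(.4134,.147,.056,12.04)
E
```

```text
clock: 13.05
tool_pos: [0.4312, -0.0866, 0.1582]
eef_rot: [0.628, 0.778, -0.004, -0.005]
contact_force: [-0.3, -0.5, -1.8]
opening: 0.198
finger_force: 50.0
clock: 13.97
tool_pos: [0.4129, 0.148, 0.1585]
eef_rot: [0.629, 0.777, -0.005, -0.004]
contact_force: [-0.8, -0.6, -1.1]
opening: 0.203
finger_force: 50.0
shift [-0.0011  0.0015  0.1025] rows>= 2.458981472766355
tool y yaw 12.050749752404045 tilt [-0.0121 -0.002  -0.9999] q7 -0.19608837895304002
turn tool z 0.00018761857322489221 or other way -3.141405035016568
```

```bash
python3 -m inch '-1 -0.001 0.0015 0.02 0 0 0;-1 0 0 0.02 0 0 0;-1 0 0 0.02 0 0 0;-1 0 0 0.01 0 0 0;-1 0 0 0.01 0 0 0;-1 0 0 0 0 0 0;-1 0 0 0 0 0 0'
python3 - <<'E'
from h import *
go(.4134,.147,.056,12.04)
E
python3 -m inch '-1 0 0 0.007 0 0 0;-1 0 0 0.007 0 0 0;-1 0 0 0.006 0 0 0;-1 0 0 0 0 0 0;-1 0 0 0 0 0 0'
```

```text
clock: 14.55
tool_pos: [0.4141, 0.1451, 0.0788]
eef_rot: [0.63, 0.776, -0.005, -0.004]
contact_force: [0.2, 0.2, -1.4]
opening: 0.2
finger_force: 50.0
shift [0.002  0.     0.0228] rows>= 0.5482620775186482
tool y yaw 11.84915523210992 tilt [-0.0123 -0.003  -0.9999] q7 -0.1938061236969777
turn tool z -0.003330869559886073 or other way 3.138261784029907
clock: 14.97
tool_pos: [0.4139, 0.1467, 0.0589]
eef_rot: [0.629, 0.777, -0.004, -0.004]
contact_force: [-0.8, 0.5, -1.7]
opening: 0.199
finger_force: 50.0
```

```bash
python3 -m inch '-1 0 0 0.003 0 0 0;-1 0 0 0 0 0 0;-1 0 0 0 0 0 0'; python3 -m inch '-0.5 0 0 0 0 0 0;-0.5 0 0 0 0 0 0;-0.3 0 0 0 0 0 0;0 0 0 0 0 0 0;0.2 0 0 0 0 0 0;0.2 0 0 0 0 0 0;0.2 0 0 0 0 0 0;0.2 0 0 0 0 0 0'
python3 -m inch '0.2 0 0 -0.01 0 0 0;0.2 0 0 -0.02 0 0 0;0.2 0 0 -0.03 0 0 0;1 0 0 -0.04 0 0 0;1 0 0 -0.04 0 0 0;1 0 0 -0.04 0 0 0;1 0 0 -0.04 0 0 0;1 0 0 0 0 0 0;1 0 0 0 0 0 0'
python3 - <<'E'
from h import *
import pickle
m=camera_model("wrist");pickle.dump(m,open("pics/w4.pkl","wb"))
p,d=snapshot("wrist");cv2.imwrite("pics/w4.png",p[:,:,::-1]);np.save("pics/w4.npy",d)
go(.56,.09,.3)
E
```

```text
clock: 15.22
tool_pos: [0.4142, 0.1469, 0.0562]
eef_rot: [0.629, 0.777, -0.004, -0.004]
contact_force: [-0.1, 0.0, -2.2]
opening: 0.2
finger_force: 50.0
clock: 15.88
tool_pos: [0.4142, 0.1468, 0.0562]
eef_rot: [0.629, 0.777, -0.004, -0.004]
contact_force: [0.2, 0.2, 0.2]
opening: 0.599
finger_force: 0.0
clock: 16.63
tool_pos: [0.4173, 0.1474, 0.2787]
eef_rot: [0.629, 0.777, -0.001, -0.002]
contact_force: [-0.2, 0.7, -0.2]
opening: 0.994
finger_force: 0.0
shift [-0.0857  0.1285 -0.0242] rows>= 3.749273962932153
tool y yaw 12.034787552690819 tilt [-0.0092 -0.0006 -1.    ] q7 -0.1992701199124508
```

View pics/w4.png

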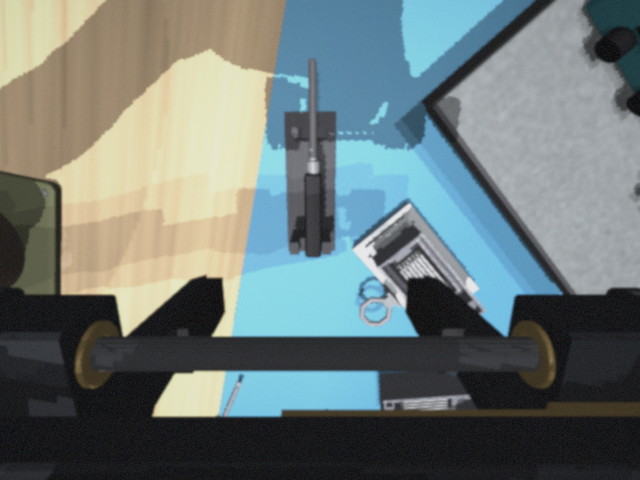

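```bash
python3 -m inch '1 -0.0357 0.0071 -0.006 0 0 0;1 -0.0357 0.0071 -0.006 0 0 0;1 -0.0357 0.0071 -0.006 0 0 0;1 -0.0357 0.0071 -0.006 0 0 0;1 -0.0357 0.0071 -0.006 0 0 0;1 -0.0357 0.0071 -0.006 0 0 0;1 -0.0357 0.0071 -0.006 0 0 0;1 -0.0357 0.0071 -0.006 0 0 0;1 -0.0357 0.0071 -0.006 0 0 0;1 -0.0357 0.0071 -0.006 0 0 0;1 -0.0357 0.0071 -0.006 0 0 0;1 -0.0357 0.0071 -0.006 0 0 0;1 0 0 0 0 0 0;1 0 0 0 0 0 0;1 0 0 0 0 0 0'
cat >> h.py <<'E'
def rim(P,valid,c,zr,rad=.075):
    "bin whose rim is at height zr near c: centre, long-axis yaw deg, size"
    k=valid&(abs(P[...,2]-zr)<.006)&(np.hypot(P[...,0]-c[0],P[...,1]-c[1])<rad)
    n,l,st,_=cv2.connectedComponentsWithStats(k.astype(np.uint8));i=1+np.argmax(st[1:,4])
    (x,y),(w,h),a=cv2.minAreaRect(P[k][:,:2].astype(np.float32))
    if w<h: a+=90
    return np.array([x,y]),a,(w,h),k.sum()
def rect(m,img,c,yaw,z,s=3000,L=.14,W=.08):
    "rectified view of a bin, its long axis to the right, 3 px per mm"
    K,V=np.array(m["intrinsics"]),np.array(m["view"]);u=np.array([np.cos(np.radians(yaw)),np.sin(np.radians(yaw))]);n=np.array([-u[1],u[0]])
    src=[];dst=[]
    for a,b in((-1,-1),(1,-1),(1,1),(-1,1)):
        q=c+a*L/2*u+b*W/2*n;src.append(proj(m,[*q,z]));dst.append([(a+1)*L/2*s,(1-b)*W/2*s])
    H=cv2.getPerspectiveTransform(np.float32(src),np.float32(dst));return cv2.warpPerspective(img,H,(int(L*s),int(W*s)))
E
python3 - <<'E'
from h import *
import pickle
m=camera_model("wrist");pickle.dump(m,open("pics/w5.pkl","wb"))
p,d=snapshot("wrist");cv2.imwrite("pics/w5.png",p[:,:,::-1]);np.save("pics/w5.npy",d)
print(get_state()["tool_pos"])
P=cloud(m,d);out=[]
for c,z in(((.6225,-.0877),.06),((.679,-.245),.06),((.485,-.242),.06)):
    b=rim(P,d>0,c,z);print(b);out.append(rect(m,p[:,:,::-1],b[0],b[1],z))
out.append(np.zeros_like(out[0]));
cv2.imwrite("pics/bins.png",np.clip(1.3*np.vstack([np.hstack(out[:2]),np.hstack(out[2:])]).astype(float),0,255).astype(np.uint8)[:,:800])
E
```

```text
clock: 17.93
tool_pos: [0.589, -0.2529, 0.3446]
eef_rot: [0.629, 0.777, -0.004, -0.006]
contact_force: [0.6, 1.4, 0.2]
opening: 0.998
finger_force: 0.0
[ 0.5892 -0.2521  0.3451]
(array([ 0.6192, -0.0883]), 17.158842086791992, (0.12144773453474045, 0.06078577786684036), np.int64(1230))
(array([ 0.6758, -0.2461]), 27.401607513427734, (0.12170673906803131, 0.060716237872838974), np.int64(913))
(array([ 0.4825, -0.2421]), 52.20625686645508, (0.12244706600904465, 0.060248952358961105), np.int64(885))
```

View pics/bins.png

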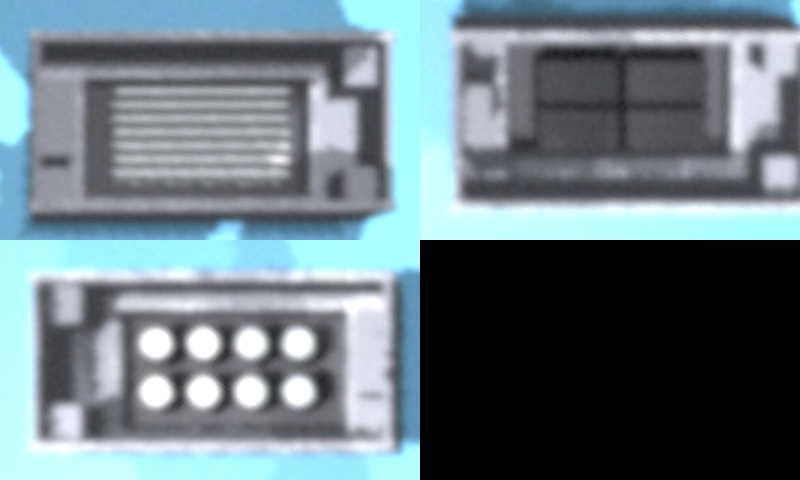

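View pics/w5.png

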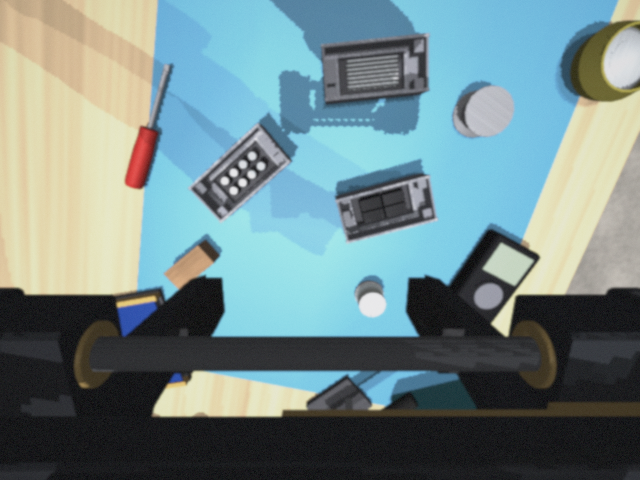

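Run:
```python
from h import *
import pickle
m=pickle.load(open("pics/w5.pkl","rb"));d=np.load("pics/w5.npy");P=cloud(m,d)
for c,a in(((.6192,-.0883),17.2),((.6758,-.2461),27.4),((.4825,-.2421),52.2)):
    u=np.array([np.cos(np.radians(a)),np.sin(np.radians(a))]);n=np.array([-u[1],u[0]])
    k=(d>0)&(np.hypot(P[...,0]-c[0],P[...,1]-c[1])<.08);Q=P[k];X=(Q[:,:2]-c)@u;Y=(Q[:,:2]-c)@n
    for x in(-52,-47,-42,42,47,52):
        print(x,[int(1000*np.median(Q[(abs(X-x/1e3)<.003)&(abs(Y-y/1e3)<.003),2])) if ((abs(X-x/1e3)<.003)&(abs(Y-y/1e3)<.003)).any() else None for y in(-24,-18,-12,-6,0,6,12,18,24)])
    print()
```

```text
-52 [27, 27, 28, 51, 51, 51, 51, 27, 28]
-47 [28, 27, 27, 51, 50, 50, 27, 27, 28]
-42 [27, 27, 27, 27, 27, 27, 27, 27, 28]
42 [27, 26, 26, 25, 26, 26, 25, 27, 27]
47 [47, 42, 27, 27, 27, 27, 28, 41, 44]
52 [51, 51, 27, 27, 26, 26, 30, 51, 51]

-52 [27, 27, 50, 51, 51, 51, 30, 27, 32]
-47 [27, 27, 27, 50, 50, 51, 27, 27, 61]
-42 [28, 27, 26, 26, 26, 27, 337, 345, 335]
42 [27, 27, 26, 26, 26, 26, 26, 26, 2]
47 [45, 42, 28, 27, 27, 27, 27, 42, 50]
52 [51, 51, 33, 27, 27, 27, 49, 51, 51]

-52 [51, 51, 28, 27, 27, 27, 29, 51, 52]
-47 [43, 42, 28, 27, 27, 27, 28, 41, 42]
-42 [26, 26, 26, 26, 26, 26, 26, 26, 27]
42 [27, 27, 27, 27, 27, 27, 27, 27, 27]
47 [27, 27, 27, 51, 51, 51, 27, 27, 28]
52 [27, 27, 28, 51, 51, 51, 28, 27, 27]
```

```bash
python3 -m inch '1 0.028 0.007 0.005 0 0 0;1 0.028 0.007 0.005 0 0 0;1 0.028 0.007 0.005 0 0 0;1 0.028 0.007 0.005 0 0 0;1 0.028 0.007 0.005 0 0 0;1 0 0 0 0 0 0;1 0 0 0 0 0 0;1 0 0 0 0 0 0;1 0 0 0 0 0 0'
cat >> h.py <<'E'
def look(tag):
    import pickle
    m=camera_model("wrist");p,d=snapshot("wrist");cv2.imwrite(f"pics/{tag}.png",p[:,:,::-1]);np.save(f"pics/{tag}.npy",d);pickle.dump(m,open(f"pics/{tag}.pkl","wb"))
    return m,p,d,cloud(m,d)
def ledges(P,c,a,zr):
    "heights (mm below rim) at ends: corner/mid"
    u=np.array([np.cos(np.radians(a)),np.sin(np.radians(a))]);n=np.array([-u[1],u[0]]);X=(P[...,:2]-c)@u;Y=(P[...,:2]-c)@n
    for x in(-52,52):print(x,[int(1000*(np.median(P[(abs(X-x/1e3)<.003)&(abs(Y-y/1e3)<.003)&(P[...,2]<zr+.02),2])-zr)) for y in(-22,0,22)])
E
python3 - <<'E'
from h import *
m,p,d,P=look("w6")
A=rim(P,d>0,(.6192,-.0883),.06);B=rim(P,d>0,(.5605,.091),.078);print(A,B)
ledges(P,A[0],A[1],.06);ledges(P,B[0],B[1],.078)
go(*A[0],.2,-72.8)
E
```

```text
clock: 18.73
tool_pos: [0.5942, -0.111, 0.3217]
eef_rot: [0.63, 0.777, -0.004, -0.003]
contact_force: [-0.5, 0.2, 0.2]
opening: 0.999
finger_force: 0.0
(array([ 0.6199, -0.0882]), 17.278667449951172, (0.12208149582147598, 0.06033748760819435), np.int64(970)) (array([0.5719, 0.0821]), 143.55954360961914, (0.060767028480768204, 0.09118654578924179), np.int64(908))
-52 [-32, -8, -32]
52 [-8, -32, -8]
-52 [-54, -51, -52]
  return _methods._mean(a, axis=axis, dtype=dtype,
  ret = ret.dtype.type(ret / rcount)
Traceback (most recent call last):
  File "h.py", line 47, in ledges
    for x in(-52,52):print(x,[int(1000*(np.median(P[(abs(X-x/1e3)<.003)&(abs(Y-y/1e3)<.003)&(P[...,2]<zr+.02),2])-zr)) for y in(-22,0,22)])
                              ~~~^^^^^^^^^^^^^^^^^^^^^^^^^^^^^^^^^^^^^^^^^^^^^^^^^^^^^^^^^^^^^^^^^^^^^^^^^^^^^^^^^^^^^
ValueError: cannot convert float NaN to integer
```

```bash
python3 -m inch '1 0.03 -0.01 0 0 0 0;1 0.03 -0.01 0 0 0 0;1 0.02 -0.01 0 0 0 0;1 0 0 0 0 0 0;1 0 0 0 0 0 0;1 0 0 0 0 0 0'
python3 - <<'E'
from h import *
m,p,d,P=look("w7")
A=rim(P,d>0,(.6192,-.0883),.06);B=rim(P,d>0,(.56,.091),.078);print(A,B)
ledges(P,B[0],B[1],.078)
go(.6199,-.0882,.2,-72.8)
E
```

```text
clock: 19.28
tool_pos: [0.5492, -0.0396, 0.3223]
eef_rot: [0.63, 0.777, -0.004, -0.003]
contact_force: [-0.6, -0.5, 0.5]
opening: 1.001
finger_force: 0.0
(array([ 0.6194, -0.0882]), 17.27543830871582, (0.12191955000162125, 0.060817260295152664), np.int64(1030)) (array([0.5593, 0.0914]), 143.47683715820312, (0.06039171293377876, 0.12294502556324005), np.int64(1408))
-52 [-8, -32, -8]
52 [-32, -8, -32]
shift [-0.0618  0.0603  0.1216] rows>= 3.576792092899216
tool y yaw 11.869249379924506 tilt [-0.0096 -0.0025 -1.    ] q7 0.22997777254062562
turn tool z 1.47775717687185 or other way -1.6638354767179433
```

```bash
python3 -m inch '1 -0.0206 0.0201 0.03 0 0 0;1 -0.0206 0.0201 0.03 0 0 0;1 -0.0206 0.0201 0.03 0 0 0;1 0 0 0 0 0 0.114;1 0 0 0 0 0 0.114;1 0 0 0 0 0 0.114;1 0 0 0 0 0 0.114;1 0 0 0 0 0 0.114;1 0 0 0 0 0 0.114;1 0 0 0 0 0 0.114;1 0 0 0 0 0 0.114;1 0 0 0 0 0 0.114;1 0 0 0 0 0 0.114;1 0 0 0 0 0 0.114;1 0 0 0 0 0 0.114;1 0 0 0 0 0 0.11;1 0 0 0 0 0 0;1 0 0 0 0 0 0;1 0 0 0 0 0 0'
python3 - <<'E'
from h import *
go(.6196,-.0882,.036,-72.72)
E
```

```text
clock: 20.92
tool_pos: [0.6197, -0.0867, 0.2311]
eef_rot: [0.988, 0.152, -0.005, 0.0]
contact_force: [0.0, 0.1, -0.2]
opening: 1.003
finger_force: 0.0
shift [0.0015 0.0017 0.1951] rows>= 4.67955493995768
tool y yaw -72.54309779756309 tilt [-0.0107 -0.0019 -0.9999] q7 -0.8223216126731091
turn tool z 0.0030875258865535543 or other way -3.1385051277032394
```

```bash
python3 -m inch '1 0.0015 0.0017 0.03 0 0 0.003;1 0 0 0.03 0 0 0;1 0 0 0.03 0 0 0;1 0 0 0.03 0 0 0;1 0 0 0.03 0 0 0;1 0 0 0.02 0 0 0;1 0 0 0.015 0 0 0;1 0 0 0.01 0 0 0;1 0 0 0 0 0 0;1 0 0 0 0 0 0;1 0 0 0 0 0 0'
python3 - <<'E'
from h import *
go(.6196,-.0882,.036,-72.72)
E
python3 -m inch '0.5 0 0 0 0 0 0;0.2 0 0 0 0 0 0;-1 0 0 0 0 0 0;-1 0 0 0 0 0 0;-1 0 0 0 0 0 0;-1 0 0 0 0 0 0;-1 0 0 0 0 0 0' 40
python3 - <<'E'
from h import *
go(.6196,-.0882,.036,-72.72)
E
```

```text
clock: 21.83
tool_pos: [0.6203, -0.0877, 0.0374]
eef_rot: [0.989, 0.149, -0.004, 0.0]
contact_force: [-0.5, 0.6, -0.1]
opening: 0.998
finger_force: 0.0
shift [-0.0008  0.0002  0.0014] rows>= 0.03897043979833606
tool y yaw -72.80433245648496 tilt [-0.0086 -0.0018 -1.    ] q7 -0.7145081060196793
turn tool z -0.0014718790319573631 or other way 3.1401207745578357
clock: 22.42
tool_pos: [0.6199, -0.0878, 0.0368]
eef_rot: [0.989, 0.149, -0.005, 0.0]
contact_force: [-0.8, -0.5, 4.4]
opening: 0.673
finger_force: 40.0
shift [-0.0004  0.0003  0.0008] rows>= 0.022004384681382612
tool y yaw -72.82643806126423 tilt [-0.0095 -0.0021 -1.    ] q7 -0.7147503043024237
turn tool z -0.0018576946184999717 or other way 3.1397349589712933
```

```bash
python3 -m inch '-1 0 0 -0.015 0 0 0;-1 0 0 -0.025 0 0 0;-1 0 0 -0.03 0 0 0;-1 0 0 -0.03 0 0 0;-1 0 0 -0.03 0 0 0;-1 0 0 -0.03 0 0 0;-1 -0.0007 -0.02 0 0 0 0;-1 -0.0007 -0.03 0 0 0 0;-1 -0.0007 -0.03 0 0 0 0;-1 -0.0007 -0.03 0 0 0 0;-1 -0.0007 -0.03 0 0 0 0;-1 -0.0007 -0.03 0 0 0 0;-1 -0.0006 -0.019 0 0 0 0'
python3 -m inch '-1 0 0 0 0 0 -0.06;-1 0 0 0 0 0 -0.113;-1 0 0 0 0 0 -0.113;-1 0 0 0 0 0 -0.113;-1 0 0 0 0 0 -0.113;-1 0 0 0 0 0 -0.113;-1 0 0 0 0 0 -0.113;-1 0 0 0 0 0 -0.113;-1 0 0 0 0 0 -0.113;-1 0 0 0 0 0 -0.113;-1 0 0 0 0 0 -0.113;-1 0 0 0 0 0 -0.113;-1 0 0 0 0 0 -0.113;-1 0 0 0 0 0 -0.113;-1 0 0 0 0 0 -0.113;-1 0 0 0 0 0 -0.113;-1 0 0 0 0 0 -0.113;-1 0 0 0 0 0 -0.113;-1 0 0 0 0 0 -0.113;-1 0 0 0 0 0 -0.11'
python3 -m inch '-1 0 0 0 0 0 0;-1 0 0 0 0 0 0;-1 0 0 0 0 0 0'
python3 - <<'E'
from h import *
go(.5594,.0914,.105,53.48)
E
```

```text
clock: 23.5
tool_pos: [0.5583, 0.0965, 0.1956]
eef_rot: [0.988, 0.151, -0.007, -0.002]
contact_force: [0.2, -0.0, -2.3]
opening: 0.678
finger_force: 40.0
clock: 25.17
tool_pos: [0.5597, 0.092, 0.196]
eef_rot: [0.311, 0.95, -0.003, -0.006]
contact_force: [-1.0, 0.3, -2.8]
opening: 0.68
finger_force: 40.0
clock: 25.42
tool_pos: [0.5603, 0.092, 0.1963]
eef_rot: [0.315, 0.949, -0.003, -0.005]
contact_force: [0.7, -0.5, -2.9]
opening: 0.677
finger_force: 40.0
shift [-0.0004 -0.0003  0.0913] rows>= 2.1895733915831377
tool y yaw 53.299734975343135 tilt [-0.0117 -0.0016 -0.9999] q7 0.5361705453640658
turn tool z -0.0031462182064512477 or other way 3.138446435383342
```

```bash
python3 -m inch '-1 0 0 0.02 0 0 -0.003;-1 0 0 0.02 0 0 0;-1 0 0 0.02 0 0 0;-1 0 0 0.012 0 0 0;-1 0 0 0 0 0 0;-1 0 0 0 0 0 0;-1 0 0 0 0 0 0'
python3 - <<'E'
from h import *
go(.5594,.0914,.105,53.48)
E
```

```text
clock: 26.0
tool_pos: [0.5606, 0.0922, 0.1254]
eef_rot: [0.312, 0.95, -0.002, -0.004]
contact_force: [0.5, -0.9, -2.1]
opening: 0.676
finger_force: 40.0
shift [ 0.0003 -0.0012  0.0204] rows>= 0.4909839255693055
tool y yaw 53.58867741134151 tilt [-0.0093 -0.0012 -1.    ] q7 0.5138698089281386
turn tool z 0.0018967786504537067 or other way -3.1396958749393393
```

```bash
python3 -m inch '-1 0 -0.0012 0.004 0 0 0;-1 0 0 0.004 0 0 0;-1 0 0 0.004 0 0 0;-1 0 0 0 0 0 0'; python3 -m inch '-1 0 0 0.003 0 0 0;-1 0 0 0.003 0 0 0;-1 0 0 0 0 0 0'; python3 -m inch '-1 0 0 0.002 0 0 0;-1 0 0 0 0 0 0'
python3 - <<'E'
from h import *
go(.5594,.0914,.105,53.48)
E
```

```text
clock: 26.33
tool_pos: [0.5587, 0.0908, 0.1121]
eef_rot: [0.312, 0.95, -0.003, -0.005]
contact_force: [-0.2, -0.7, -2.4]
opening: 0.677
finger_force: 40.0
clock: 26.58
tool_pos: [0.5587, 0.091, 0.1061]
eef_rot: [0.312, 0.95, -0.003, -0.005]
contact_force: [0.2, 0.3, -2.2]
opening: 0.676
finger_force: 40.0
clock: 26.75
tool_pos: [0.5587, 0.0912, 0.1051]
eef_rot: [0.312, 0.95, -0.002, -0.005]
contact_force: [-2.3, -0.6, 4.4]
opening: 0.674
finger_force: 40.0
shift [-0.0004  0.0006  0.0001] rows>= 0.01733742840859071
tool y yaw 53.64096140289301 tilt [-0.011  -0.0013 -0.9999] q7 0.5085077892986611
turn tool z 0.002809306449112119 or other way -3.138783347140681
```

```bash
python3 -m inch '0.5 0 0 0 0 0 0;0.7 0 0 0 0 0 0;1 0 0 0 0 0 0;1 0 0 0 0 0 0;1 0 0 0 0 0 0;1 0 0 -0.015 0 0 0;1 0 0 -0.03 0 0 0;1 0 0 -0.04 0 0 0;1 0 0 -0.04 0 0 0;1 0 0 -0.04 0 0 0;1 0 0 -0.03 0 0 0;1 0 0 0 0 0 0'
python3 -m inch '1 -0.0123 -0.0363 0 0 0 0;1 -0.0123 -0.0363 0 0 0 0;1 -0.0123 -0.0363 0 0 0 0;1 -0.0123 -0.0363 0 0 0 0;1 -0.0123 -0.0363 0 0 0 0;1 -0.0123 -0.0363 0 0 0 0;1 -0.0123 -0.0363 0 0 0 0;1 -0.0123 -0.0363 0 0 0 0;1 -0.0123 -0.0363 0 0 0 0;1 -0.0123 -0.0363 0 0 0 0;1 -0.0123 -0.0363 0 0 0 0;1 0 0 0 0 0 0'
python3 -m inch '1 0 0 0 0 0 0.114;1 0 0 0 0 0 0.114;1 0 0 0 0 0 0.114;1 0 0 0 0 0 0.114;1 0 0 0 0 0 0.114;1 0 0 0 0 0 0.114;1 0 0 0 0 0 0.114;1 0 0 0 0 0 0.114;1 0 0 0 0 0 0.114;1 0 0 0 0 0 0.114;1 0 0 0 0 0 0.114;1 0 0 0 0 0 0.114;1 0 0 0 0 0 0.114;1 0 0 0 0 0 0.111;1 0 0 0 0 0 0;1 0 0 0 0 0 0;1 0 0 0 0 0 0'
python3 - <<'E'
from h import *
m,p,d,P=look("w8")
C=rim(P,d>0,(.4825,-.2421),.06);print(C);ledges(P,C[0],C[1],.06)
go(*C[0],.036,C[1]-90)
print(rim(P,d>0,(.676,-.246),.06))
print(rim(P,d>0,(.5594,.0914),.128))
E
```

```text
clock: 27.75
tool_pos: [0.5646, 0.0922, 0.3063]
eef_rot: [0.312, 0.95, 0.001, 0.001]
contact_force: [0.7, 0.6, 0.6]
opening: 0.997
finger_force: 0.0
clock: 28.75
tool_pos: [0.4285, -0.3197, 0.3009]
eef_rot: [0.318, 0.948, -0.005, -0.006]
contact_force: [0.3, -1.5, -1.0]
opening: 1.003
finger_force: 0.0
clock: 30.17
tool_pos: [0.4332, -0.3102, 0.3013]
eef_rot: [0.897, 0.443, -0.005, -0.002]
contact_force: [0.7, -0.8, -0.1]
opening: 1.006
finger_force: 0.0
(array([ 0.4827, -0.2422]), 52.26506423950195, (0.12228519469499588, 0.06023024022579193), np.int64(1193))
-52 [-8, -32, -8]
52 [-32, -8, -32]
shift [ 0.0862 -0.0001  0.2648] rows>= 6.677872319901029
tool y yaw -37.50967692561234 tilt [-0.0109 -0.0011 -0.9999] q7 0.05834281705261201
turn tool z 0.003931508337962107 or other way -3.137661145251831
(array([ 0.657, -0.256]), 27.052658081054688, (0.07909125089645386, 0.060773856937885284), np.int64(947))Traceback (most recent call last):
  File "<stdin>", line 6, in <module>
  File "h.py", line 29, in rim
    n,l,st,_=cv2.connectedComponentsWithStats(k.astype(np.uint8));i=1+np.argmax(st[1:,4])
                                                                      ~~~~~~~~~^^^^^^^^^^
    return _wrapfunc(a, 'argmax', axis=axis, out=out, **kwds)
    return bound(*args, **kwds)
ValueError: attempt to get argmax of an empty sequence
```

```bash
python3 -m inch '1 0.028 0 0 0 0 0.004;1 0.028 0 0.02 0 0 0;1 0.03 0 0.03 0 0 0;1 0 0 0.035 0 0 0;1 0 0 0.035 0 0 0;1 0 0 0.035 0 0 0;1 0 0 0.035 0 0 0;1 0 0 0.03 0 0 0;1 0 0 0.015 0 0 0;1 0 0 0 0 0 0;1 0 0 0 0 0 0;1 0 0 0 0 0 0'
python3 - <<'E'
from h import *
go(.4827,-.2422,.036,-37.74)
E
```

```text
clock: 31.22
tool_pos: [0.4839, -0.2438, 0.0675]
eef_rot: [0.898, 0.44, -0.004, -0.001]
contact_force: [1.4, -0.4, -0.3]
opening: 0.998
finger_force: 0.0
shift [ 0.0008 -0.0017  0.0315] rows>= 0.7576826460772712
tool y yaw -37.85607978290868 tilt [-0.0089 -0.0021 -1.    ] q7 0.0001443303555184786
turn tool z -0.0020259744067567865 or other way 3.1395666791830363
```

```bash
python3 -m inch '1 0.0008 -0.0017 0.015 0 0 -0.002;1 0 0 0.01 0 0 0;1 0 0 0.006 0 0 0;1 0 0 0 0 0 0;1 0 0 0 0 0 0;0.5 0 0 0 0 0 0;0.2 0 0 0 0 0 0;-1 0 0 0 0 0 0;-1 0 0 0 0 0 0;-1 0 0 0 0 0 0;-1 0 0 0 0 0 0;-1 0 0 0 0 0 0;-1 0 0 0 0 0 0' 40
python3 - <<'E'
from h import *
go(.4827,-.2422,.036,-37.74)
E
```

```text
clock: 32.3
tool_pos: [0.4825, -0.2421, 0.0358]
eef_rot: [0.898, 0.44, -0.005, -0.001]
contact_force: [1.3, -0.7, 3.0]
opening: 0.678
finger_force: 40.0
shift [ 0.      0.0002 -0.0002] rows>= 0.007683508806029692
tool y yaw -37.76778952871667 tilt [-0.0095 -0.0022 -1.    ] q7 0.007165053602339691
turn tool z -0.0004850187736831086 or other way 3.14110763481611
```

```bash
python3 -m inch '-1 0 0 -0.015 0 0 0;-1 0 0 -0.025 0 0 0;-1 0 0 -0.03 0 0 0;-1 0 0 -0.03 0 0 0;-1 0 0 -0.03 0 0 0;-1 0 0 -0.03 0 0 0;-1 0 0 -0.03 0 0 0;-1 0 0 -0.03 0 0 0;-1 0.0165 -0.0079 0 0 0 0;-1 0.0345 -0.0159 0 0 0 0;-1 0.0345 -0.0159 0 0 0 0;-1 0.0345 -0.0159 0 0 0 0;-1 0.0345 -0.0159 0 0 0 0;-1 0.0345 -0.0159 0 0 0 0;-1 0.0345 -0.0159 0 0 0 0;-1 0.0345 -0.0159 0 0 0 0;-1 0.0345 -0.0159 0 0 0 0;-1 0.0165 -0.0079 0 0 0 0;-1 0 0 0 0 0 0'
python3 -m inch '-1 0 0 0 0 0 -0.06;-1 0 0 0 0 0 -0.113;-1 0 0 0 0 0 -0.113;-1 0 0 0 0 0 -0.113;-1 0 0 0 0 0 -0.113;-1 0 0 0 0 0 -0.113;-1 0 0 0 0 0 -0.113;-1 0 0 0 0 0 -0.113;-1 0 0 0 0 0 -0.113;-1 0 0 0 0 0 -0.113;-1 0 0 0 0 0 -0.113;-1 0 0 0 0 0 -0.113;-1 0 0 0 0 0 -0.113;-1 0 0 0 0 0 -0.113;-1 0 0 0 0 0 -0.063;-1 0 0 0 0 0 0;-1 0 0 0 0 0 0;-1 0 0 0 0 0 0'
python3 - <<'E'
from h import *
go(.559,.0913,.1538,53.48)
E
```

```text
clock: 33.88
tool_pos: [0.5597, 0.098, 0.2527]
eef_rot: [0.896, 0.445, -0.005, -0.004]
contact_force: [0.2, 0.3, -2.6]
opening: 0.679
finger_force: 40.0
clock: 35.38
tool_pos: [0.5599, 0.0898, 0.2538]
eef_rot: [0.315, 0.949, -0.003, -0.005]
contact_force: [1.0, -0.4, -3.2]
opening: 0.677
finger_force: 40.0
shift [0.0007 0.0015 0.1   ] rows>= 2.3983686909903525
tool y yaw 53.327256807026664 tilt [-0.012  -0.002  -0.9999] q7 0.5726806826596991
turn tool z -0.0026658716273937192 or other way 3.1389267819623994
```

```bash
python3 -m inch '-1 0.0007 0.0015 0.02 0 0 -0.0025;-1 0 0 0.02 0 0 0;-1 0 0 0.02 0 0 0;-1 0 0 0.018 0 0 0;-1 0 0 0 0 0 0;-1 0 0 0 0 0 0;-1 0 0 0 0 0 0'
python3 - <<'E'
from h import *
go(.559,.0913,.1538,53.48)
E
```

```text
clock: 35.97
tool_pos: [0.5605, 0.0921, 0.1771]
eef_rot: [0.313, 0.95, -0.002, -0.004]
contact_force: [0.2, 0.4, -2.4]
opening: 0.677
finger_force: 40.0
shift [ 0.0006 -0.0014  0.0233] rows>= 0.5593043403630489
tool y yaw 53.56932232027092 tilt [-0.0093 -0.0013 -1.    ] q7 0.5469513259346666
turn tool z 0.0015589685842484918 or other way -3.1400336850055446
```

```bash
python3 -m inch '-1 0.0004 -0.0014 0.006 0 0 0;-1 0 0 0.005 0 0 0;-1 0 0 0.004 0 0 0;-1 0 0 0 0 0 0'; python3 -m inch '-1 0 0 0.003 0 0 0;-1 0 0 0.003 0 0 0;-1 0 0 0 0 0 0'; python3 -m inch '-1 0 0 0.002 0 0 0;-1 0 0 0 0 0 0'
python3 - <<'E'
from h import *
go(.559,.0913,.1538,53.48)
E
```

```text
clock: 36.3
tool_pos: [0.5581, 0.091, 0.1606]
eef_rot: [0.312, 0.95, -0.003, -0.005]
contact_force: [-0.1, -0.3, -3.0]
opening: 0.679
finger_force: 40.0
clock: 36.55
tool_pos: [0.5583, 0.0911, 0.1547]
eef_rot: [0.312, 0.95, -0.002, -0.005]
contact_force: [0.3, -0.4, -2.1]
opening: 0.678
finger_force: 40.0
clock: 36.72
tool_pos: [0.5585, 0.0914, 0.154]
eef_rot: [0.312, 0.95, -0.002, -0.005]
contact_force: [-3.3, 0.3, 3.8]
opening: 0.679
finger_force: 40.0
shift [-0.0005  0.0003  0.0002] rows>= 0.013490485377289686
tool y yaw 53.607118365786974 tilt [-0.0105 -0.0012 -0.9999] q7 0.5398917769108685
turn tool z 0.0022186340227371374 or other way -3.139374019567056
```

```bash
python3 -m inch '0.5 0 0 0 0 0 0;0.7 0 0 0 0 0 0;1 0 0 0 0 0 0;1 0 0 0 0 0 0;1 0 0 0 0 0 0;1 0 0 -0.015 0 0 0;1 0 0 -0.03 0 0 0;1 0 0 -0.04 0 0 0;1 0 0 -0.035 0 0 0;1 0 0 -0.03 0 0 0;1 0 0 0 0 0 0'
python3 -m inch '1 -0.0228 -0.026 0 0 0 0;1 -0.0228 -0.026 0 0 0 0;1 -0.0228 -0.026 0 0 0 0;1 -0.0228 -0.026 0 0 0 0;1 -0.0228 -0.026 0 0 0 0;1 -0.0228 -0.026 0 0 0 0;1 -0.0228 -0.026 0 0 0 0;1 -0.0228 -0.026 0 0 0 0;1 -0.0228 -0.026 0 0 0 0;1 -0.0228 -0.026 0 0 0 0;1 -0.0228 -0.026 0 0 0 0;1 0 0 0 0 0 0'
python3 -m inch '1 0 0 0 0 0 0.1126;1 0 0 0 0 0 0.1126;1 0 0 0 0 0 0.1126;1 0 0 0 0 0 0.1126;1 0 0 0 0 0 0.1126;1 0 0 0 0 0 0.1126;1 0 0 0 0 0 0.1126;1 0 0 0 0 0 0.1126;1 0 0 0 0 0 0.1126;1 0 0 0 0 0 0.1126;1 0 0 0 0 0 0.1126;1 0 0 0 0 0 0.1126;1 0 0 0 0 0 0.1126;1 0 0 0 0 0 0.1126;1 0 0 0 0 0 0.1126;1 0 0 0 0 0 0.1126;1 0 0 0 0 0 0.1126;1 0 0 0 0 0 0.1126;1 0 0 0 0 0 0;1 0 0 0 0 0 0'
python3 - <<'E'
from h import *
m,p,d,P=look("w9")
C=rim(P,d>0,(.676,-.246),.06,.1);print(C);ledges(P,C[0],C[1],.06)
go(*C[0],.036,C[1]-90)
E
```

```text
clock: 37.63
tool_pos: [0.5635, 0.0922, 0.3094]
eef_rot: [0.313, 0.95, 0.001, 0.0]
contact_force: [0.9, 0.8, 0.1]
opening: 1.002
finger_force: 0.0
clock: 38.63
tool_pos: [0.59, -0.2979, 0.3021]
eef_rot: [0.318, 0.948, -0.006, -0.005]
contact_force: [-0.3, -0.2, -0.5]
opening: 1.003
finger_force: 0.0
clock: 40.3
tool_pos: [0.5921, -0.2873, 0.3028]
eef_rot: [0.971, 0.239, -0.006, -0.001]
contact_force: [-0.2, 0.1, -0.1]
opening: 1.001
finger_force: 0.0
(array([ 0.6769, -0.2455]), 27.26632308959961, (0.12237486988306046, 0.060086872428655624), np.int64(1231))
-52 [-32, -8, -32]
52 [-8, -32, -8]
shift [0.0973 0.0034 0.2659] rows>= 6.790402656259842
tool y yaw -62.339913553514045 tilt [-0.0114 -0.0012 -0.9999] q7 -0.4594359019659748
turn tool z 0.006872467051372351 or other way -3.134720186538421
```

```bash
python3 -m inch '1 0.032 0.0017 0 0 0 0.007;1 0.032 0.0017 0.02 0 0 0;1 0.033 0 0.03 0 0 0;1 0 0 0.035 0 0 0;1 0 0 0.035 0 0 0;1 0 0 0.035 0 0 0;1 0 0 0.035 0 0 0;1 0 0 0.03 0 0 0;1 0 0 0.015 0 0 0;1 0 0 0 0 0 0;1 0 0 0 0 0 0;1 0 0 0 0 0 0'
python3 - <<'E'
from h import *
go(.6769,-.2455,.036,-62.73)
E
```

```text
clock: 41.35
tool_pos: [0.6773, -0.2486, 0.0717]
eef_rot: [0.972, 0.234, -0.004, 0.001]
contact_force: [0.2, -0.9, 0.1]
opening: 1.002
finger_force: 0.0
shift [ 0.0014 -0.0029  0.0357] rows>= 0.8606082332733422
tool y yaw -62.893246883659124 tilt [-0.0069 -0.003  -1.    ] q7 -0.5115666710516433
turn tool z -0.0028491956134718984 or other way 3.138743457976321
```

```bash
python3 -m inch '1 0.0014 -0.0029 0.015 0 0 -0.003;1 0 0 0.013 0 0 0;1 0 0 0.007 0 0 0;1 0 0 0 0 0 0;1 0 0 0 0 0 0;0.5 0 0 0 0 0 0;0.2 0 0 0 0 0 0;-1 0 0 0 0 0 0;-1 0 0 0 0 0 0;-1 0 0 0 0 0 0;-1 0 0 0 0 0 0;-1 0 0 0 0 0 0;-1 0 0 0 0 0 0' 40
python3 - <<'E'
from h import *
go(.6769,-.2455,.036,-62.73)
E
```

```text
clock: 42.43
tool_pos: [0.6757, -0.2452, 0.0349]
eef_rot: [0.972, 0.235, -0.005, 0.0]
contact_force: [-0.0, -1.1, 1.4]
opening: 0.676
finger_force: 40.0
shift [ 0.0009  0.0008 -0.0011] rows>= 0.038556934797369345
tool y yaw -62.76338031659692 tilt [-0.0094 -0.0025 -1.    ] q7 -0.5032265986914735
turn tool z -0.0005825964299743392 or other way 3.1410100571598187
```

```bash
python3 -m inch '-1 0 0 -0.015 0 0 0;-1 0 0 -0.03 0 0 0;-1 0 0 -0.035 0 0 0;-1 0 0 -0.035 0 0 0;-1 0 0 -0.035 0 0 0;-1 0 0 -0.035 0 0 0;-1 0 0 -0.035 0 0 0;-1 0 0 -0.035 0 0 0;-1 0.0025 -0.0176 0 0 0 0;-1 0.005 -0.0353 0 0 0 0;-1 0.005 -0.0353 0 0 0 0;-1 0.005 -0.0353 0 0 0 0;-1 0.005 -0.0353 0 0 0 0;-1 0.005 -0.0353 0 0 0 0;-1 0.005 -0.0353 0 0 0 0;-1 0.005 -0.0353 0 0 0 0;-1 0.005 -0.0353 0 0 0 0;-1 0.005 -0.0353 0 0 0 0;-1 0.0025 -0.0176 0 0 0 0;-1 0 0 0 0 0 0'
python3 -m inch '-1 0 0 0 0 0 -0.06;-1 0 0 0 0 0 -0.113;-1 0 0 0 0 0 -0.113;-1 0 0 0 0 0 -0.113;-1 0 0 0 0 0 -0.113;-1 0 0 0 0 0 -0.113;-1 0 0 0 0 0 -0.113;-1 0 0 0 0 0 -0.113;-1 0 0 0 0 0 -0.113;-1 0 0 0 0 0 -0.113;-1 0 0 0 0 0 -0.113;-1 0 0 0 0 0 -0.113;-1 0 0 0 0 0 -0.113;-1 0 0 0 0 0 -0.113;-1 0 0 0 0 0 -0.113;-1 0 0 0 0 0 -0.113;-1 0 0 0 0 0 -0.113;-1 0 0 0 0 0 -0.113;-1 0 0 0 0 0 -0.047;-1 0 0 0 0 0 0'
python3 -m inch '-1 0 0 0 0 0 0;-1 0 0 0 0 0 0'
python3 - <<'E'
from h import *
go(.5595,.0908,.2029,53.48)
E
```

```text
clock: 44.1
tool_pos: [0.5578, 0.0996, 0.2898]
eef_rot: [0.971, 0.24, -0.007, -0.004]
contact_force: [0.3, 0.3, -2.8]
opening: 0.675
finger_force: 40.0
clock: 45.77
tool_pos: [0.5602, 0.0912, 0.2902]
eef_rot: [0.314, 0.949, -0.003, -0.005]
contact_force: [-0.7, 0.1, -2.5]
opening: 0.68
finger_force: 40.0
clock: 45.93
tool_pos: [0.5606, 0.0919, 0.2902]
eef_rot: [0.315, 0.949, -0.003, -0.005]
contact_force: [-0.1, 0.2, -2.6]
opening: 0.674
finger_force: 40.0
shift [-0.0005 -0.0008  0.0873] rows>= 2.094486481311221
tool y yaw 53.32933347648867 tilt [-0.0113 -0.002  -0.9999] q7 0.5919148186052174
turn tool z -0.002629626907805963 or other way 3.1389630266819872
```

```bash
python3 -m inch '-1 0 -0.0008 0.02 0 0 -0.0026;-1 0 0 0.02 0 0 0;-1 0 0 0.015 0 0 0;-1 0 0 0.01 0 0 0;-1 0 0 0 0 0 0;-1 0 0 0 0 0 0;-1 0 0 0 0 0 0'
python3 - <<'E'
from h import *
go(.5595,.0908,.2029,53.48)
E
```

```text
clock: 46.52
tool_pos: [0.5604, 0.0919, 0.2261]
eef_rot: [0.313, 0.95, -0.002, -0.004]
contact_force: [0.1, -0.3, -2.4]
opening: 0.678
finger_force: 40.0
shift [-0.0001 -0.0013  0.0232] rows>= 0.5568935322660514
tool y yaw 53.573192477109544 tilt [-0.0089 -0.001  -1.    ] q7 0.5765996401234792
turn tool z 0.0016265155636509142 or other way -3.1399661380261423
```

```bash
python3 -m inch '-1 0 -0.001 0.006 0 0 0;-1 0 0 0.005 0 0 0;-1 0 0 0.004 0 0 0;-1 0 0 0 0 0 0'; python3 -m inch '-1 0 0 0.003 0 0 0;-1 0 0 0.003 0 0 0;-1 0 0 0 0 0 0'; python3 -m inch '-1 0 0 0.002 0 0 0;-1 0 0 0 0 0 0'
python3 - <<'E'
from h import *
go(.5595,.0908,.2029,53.48)
E
```

```text
clock: 46.85
tool_pos: [0.5583, 0.0907, 0.2094]
eef_rot: [0.312, 0.95, -0.003, -0.006]
contact_force: [-0.2, -0.4, -2.9]
opening: 0.677
finger_force: 40.0
clock: 47.1
tool_pos: [0.559, 0.091, 0.2038]
eef_rot: [0.312, 0.95, -0.002, -0.005]
contact_force: [0.6, 0.3, -3.0]
opening: 0.675
finger_force: 40.0
clock: 47.27
tool_pos: [0.5592, 0.0913, 0.203]
eef_rot: [0.312, 0.95, -0.002, -0.004]
contact_force: [-1.9, 0.7, 4.9]
opening: 0.679
finger_force: 40.0
shift [-0.0006 -0.0002  0.0001] rows>= 0.014722416692869144
tool y yaw 53.60574474745184 tilt [-0.0096 -0.001  -1.    ] q7 0.5703619312315319
turn tool z 0.0021946598601234827 or other way -3.13939799372967
```

Seated at the expected height. Release, back off, verify the whole bench.

```bash
python3 -m inch '0.5 0 0 0 0 0 0;0.7 0 0 0 0 0 0;1 0 0 0 0 0 0;1 0 0 0 0 0 0;1 0 0 0 0 0 0;1 0 0 -0.015 0 0 0;1 0 0 -0.03 0 0 0;1 0 0 -0.04 0 0 0;1 0 0 -0.04 0 0 0;1 0 0 -0.03 0 0 0;1 0 -0.02 0 0 0 0;1 0 -0.03 0 0 0 0;1 0 -0.035 0 0 0 0;1 0 -0.035 0 0 0 0;1 0 -0.035 0 0 0 0;1 0 -0.035 0 0 0 0;1 0 0 0 0 0 0;1 0 0 0 0 0 0'
python3 - <<'E'
from h import *
import pickle
print(get_state()["tool_pos"])
m=camera_model("top");p,d=snapshot("top");P=cloud(m,d)
cv2.imwrite("pics/top2.png",p[:,:,::-1])
print(rim(P,d>0,(.5594,.0914),.228))
k=(d>0)&(P[...,2]>.02)&(P[...,2]<.1);k[:140]=0;k[330:]=0;k[:,520:]=0;k[:,200:]=k[:,200:];k[:,:200]=0
n,l,st,c=cv2.connectedComponentsWithStats(k.astype(np.uint8))
for i in range(1,n):
    if st[i,4]>60: print(st[i],np.median(P[l==i][:,2]),P[l==i].mean(0))
s,_=snapshot("scene");cv2.imwrite("pics/scene2.png",s[:,:,::-1])
E
```

```text
clock: 48.77
tool_pos: [0.4467, -0.0635, 0.3589]
eef_rot: [0.314, 0.949, -0.003, -0.005]
contact_force: [-0.2, 0.8, -0.8]
opening: 0.999
finger_force: 0.0
[ 0.4467 -0.0635  0.3589]
(array([0.5588, 0.0928]), 143.46225357055664, (0.061708178371191025, 0.1228381022810936), np.int64(256))
[410 140  58  16 535] 0.032300331089208704 [ 0.8309 -0.3392  0.0319]
[346 155  22  22 378] 0.04183558350467708 [ 0.7728 -0.1019  0.0418]
[508 154  12  15 106] 0.09136152747824333 [ 0.7694 -0.5067  0.0908]
[457 185  16  16 196] 0.0387508722565665 [ 0.6985 -0.3867  0.0382]
[276 228  36  44 308] 0.04297865887357215 [0.5388 0.0627 0.047 ]
[454 282  31  27 381] 0.03309470250570305 [ 0.4274 -0.3904  0.033 ]
[204 289  79  27 566] 0.06770487957655366 [0.4079 0.1712 0.0654]
[493 305  27  25 326] 0.023648706801138307 [ 0.3678 -0.4914  0.0239]
[400 323  33   7 129] 0.023788771960723463 [ 0.3456 -0.2423  0.0243]
```

View pics/scene2.png

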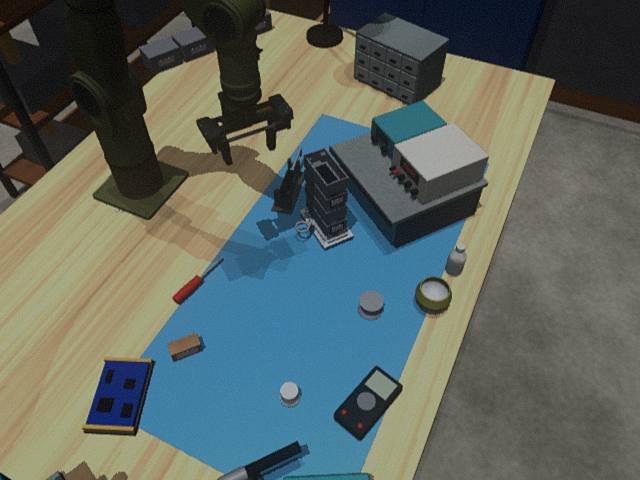

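View pics/top2.png

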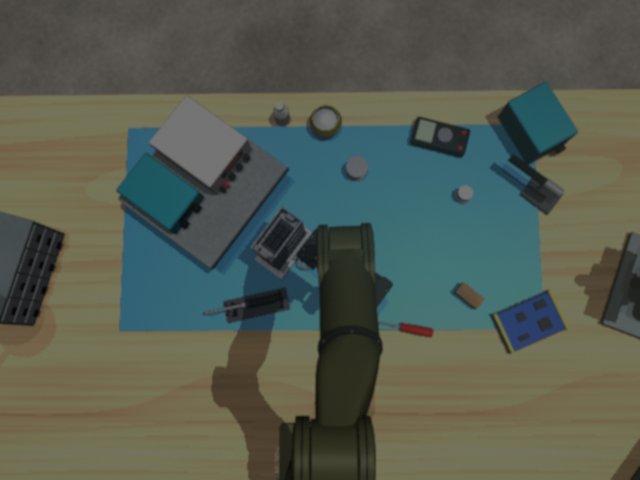

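The scene picture shows a straight four-bin tower on the drawn-out carrier at about (327,195) and the hook in its rest at (290,182). The top picture confirms no bins are left on the mat and nothing else has moved. The top rim measures 228 mm, as it should.

```bash
python3 -c "
from plant import r
print(r.finish_job())"
```

```text
the job is handed in; nothing more can be done
None
```

I drew the carrier out to its stop, put the hook back in its rest and stacked all three bins present on the base bin, each turned half round. The top rim measured the expected 228 mm, nothing else on the bench was disturbed, and the job is handed in at about 49 s; no verdict came back.

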